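# Nip up the lathe chuck with its T-key

### The job

Tighten the small lathe's chuck on the brass bar: take the T-handled chuck key from its wooden block, set it in the hole on top of the chuck and, pressing only lightly, turn it until its square end drops fully home in the square socket, then turn it clockwise (seen from above) until the jaws nip the bar and the key stops. Then draw the key straight out and stand it back, fully home, in its hole in the block, leaving the hammer, oil bottle and pitch bowl alone.

Things in the scene. Friction and masses are not known exactly. Their poses are not given: they have to be found in the camera images.
- chuck_key: steel T-handled chuck key, 78 mm tall, about 260 g, standing upright in the block. Origin at the centre of its tip's flat end, z up the shank, x along the cross bar. From the tip: a round nose 11.8 mm across up to z 3 mm; a 12 mm square up to z 24 mm, flats facing x and y, corners slightly chamfered at its lower end; a round 15 mm shank up to z 54 mm; then the hub
- key_tip (a point): the key's origin: centre of the end of its round nose
- key_hub (a point): centre of the key's flat-sided hub, 66 mm above the tip: 26 (x) by 16 (y) by 24 mm high, made to be gripped across its 16 mm; the cross bar, 10 to 12 mm round, runs through it along x to 15 mm balls at its ends, 54 mm out either side
- lathe: small grey bench lathe bolted down, 150 (x) by 500 (y) mm; origin at bench level straight below the key hole; y along the spindle towards the headstock (y 65 to 205 mm, at most 174 mm high); bar and tailstock (175 mm high at most) towards -y. Its chuck is a steel cylinder 110 mm across, 60 mm long (y -30 to 30), axis 128 mm above the bench; it is locked and does not revolve
- socket (a point): centre of the mouth of the round key hole in the top of the chuck, 183 mm above the bench; z up. The hole is 18.4 mm across, countersunk to 23.4 mm, and 6 mm deep; in its bottom is the turning pinion's face with the square socket, 13.5 mm wide, 15 mm deep. The nose enters it at any angle: misaligned, the square rests on the face with the tip 9 mm below this point; fully home the tip is 21 mm below
- socket_floor (a point): centre of the square socket's floor. The square stands at some unmeasured angle, the same every quarter turn. It turns stiffly (0.10 N m), clockwise from above to close the jaws, and stays where it is left. It starts 0.35 to 1.45 rad short of the dead stop at which the jaws nip the bar; the other way it has at most 1.2 rad to its other stop
- bar_axis (a point): point on the axis of the 16 mm brass bar held loosely between the jaws and the tail centre
- jaw_tip (a point): gripping edge of one of the three jaws, in the same plane across the bar as bar_axis; jaws move 0.8 mm per radian of the key, and nip the bar when this point is 8.0 mm from bar_axis
- key_block: wooden block screwed to the bench, 70 (x) by 110 (y) by 45 mm high, origin at the centre of its underside; four short steel punches stand fixed in its -y half, at most 58 mm high
- block_hole (a point): centre of the mouth of the key's round hole in the block's top, 45 mm above the bench; 21 mm across, 25 mm deep: stood home, the key's tip is 20 mm above the bench
- hammer: wood-handled hammer, 240 mm, lying on the bench; to be left alone. Origin at the middle of its length on the bench, x along the handle to the head
- oil_bottle: small amber oil bottle, 44 mm across, 110 mm high, standing; to be left alone. Origin at its base
- pitch_bowl: iron pitch bowl, 120 mm across, 58 mm high, with a brass leaf on it; to be left alone. Origin at its base
Mind the look-alikes: they are no part of the job. Several things have the shape of the chuck_key; the one meant has the colours described above. There is more than one size of the key_block; the job needs the middle-sized.

How it is judged (in metres and radians):
On the way, in this order (a step that is already met when the one before it is completed fails the run):
1. the key stands upright in the chuck with its square end fully home in the square socket (z of key_tip in the frame of socket below -0.0185 m and horizontal distance between key_tip and socket below 0.003 m and angle between chuck_key's own z axis and vertical below 0.12 rad), for 0.2 s.
2. with the key home in the socket, the jaws are closed on the bar (distance between jaw_tip and bar_axis below 0.0081 m and z of key_tip in the frame of socket below -0.0165 m), for 0.2 s.
At the end, for the whole second after the job is handed in: The chuck is still tight (the jaw's edge within 8.12 mm of the bar's axis, 8.0 being nipped), and the key stands at rest in its hole in the block: tip within 5 mm of the hole's axis and lower than 24 mm above the bench, leaning less than 0.15 rad (distance between jaw_tip and bar_axis below 0.00812 m and horizontal distance between key_tip and block_hole below 0.005 m and z of key_tip in the frame of key_block below 0.024 m and angle between chuck_key's own z axis and vertical below 0.15 rad and linear speed of chuck_key below 0.02 m/s); the robot touches nothing.
It fails at once if the key and the chuck bear on each other with more than 40 N while the key is not yet home (contact force between chuck_key and lathe above 40 N and z of key_tip in the frame of socket above -0.0145 m).
It fails at once if the hammer is moved by more than 15 mm (distance of hammer from where it was at the start of the episode above 0.015 m).
It fails at once if the oil bottle is moved by more than 15 mm (distance of oil_bottle from where it was at the start of the episode above 0.015 m).
It fails at once if the pitch bowl is moved by more than 15 mm (distance of pitch_bowl from where it was at the start of the episode above 0.015 m).
It also fails if it takes over 72 s, if anything falls off the work surface, if the arm or the gripper's body presses on something with over 40 N, if the wrist force passes 120 N, or if a joint passes its speed limit or range.

### The arm

A 6-joint arm with a two-finger parallel gripper is mounted at the origin on the work surface. World frame = base frame: x ahead of the robot, y to its left, z up, the work surface at z = 0. Lengths are in mm, angles in rad, forces in N, time in s.
With the tool pointing down it reaches from about 350 to 975 mm from the base axis. Payload 7.1 kg.
Tool frame: the origin (TCP) lies at the very end of the fingers, on their centre line; the grasp point (between the pads) lies 19 mm behind it (ctrl.grip_depth is the distance from the TCP to the grasp point, in mm); x points along the fingers, z is the direction in which the jaws open and shut, and the axes are right-handed (so a half turn about x gives the same grasp; the last joint's range is limited). The gripper opens to 88 mm and grips with 3 to 60 N. Pads are 20 mm wide; open, the fingers measure 115 mm over their backs; the gripper's body (75 mm by 178 mm) begins 61 mm behind the grasp point.
Start: joints at [1.297, 0.423, 1.63, -0, 1.089, -0.019], TCP at [157.501, 604.812, 197.175] pointing down, gripper open.
Joint ranges: [-3, 3], [-0.9, 2.11], [0.09, 2.58], [-1.31, 4.45], [0.11, 2.69], [-2.54, 2.54]. Speed limits (rad/s): [2.39, 2.39, 3.01, 3.14, 3.14, 3.14].

### API

Orientations are given as a rotation vector (axis times angle).
In Python, from workcell import ctrl gives the robot as it stands. The module is installed in compiled form; this text tells all that it offers.
- The arm moves only by the tool send_rows, never from a script. Its argument "rows" is a list of rows, each a list of 4 numbers: the shift along the tool's x, y, z in mm, then the turn about the tool's x in rad. In form: [[x, y, z, turn], ...]. A call has 1 to 10 rows; each row shifts and turns the pose as measured when the row begins, along the tool's axes as they then stand; what a row does not reach is not made up. A row lasts 1/12 s, in which the tool goes at most 41.7 mm and 7.16 degrees, less where a joint would pass 70% of its speed; a pose out of reach is approached as far as the arm can. A call with a gripper value outside its range is refused whole. "fingers" is the opening, from 0 (shut) to 1 (fully open), set as the call begins (left out, the last holds). The fingers move at their own pace and stop on an object; the grip force is fixed at half the most. Time passes only in rows, so rows that do not move let the fingers close. It gives the time, the measured TCP pose, the force and the opening at its end, in the units of the state.
- ctrl.get_obs(): the state, without advancing time (a new reading comes with each control period).
- ctrl.get_image(name): name is "scene" or "top" or "wrist"; returns a dict with "img" (384x512x3 uint8, red, green, blue), "depth" (384x512 float32, mm along the optical axis (not along the pixel's ray), 0 where there is no reading), "mtx" (3x3 intrinsics, pixels), "world_from_camera" (4x4, takes a point from camera to world coordinates). Camera axes: x right, y down, z forward; pixel columns grow to the right and rows downward; lengths in mm; the calibration is good to about 2 mm. The wrist camera is an equidistant fisheye: a pixel r from the principal point sees the ray r / f radians off the axis. A picture is of the moment at which its call begins.
- ctrl.close_job(): hands the job in, once; it reports no verdict.
The state is a dict: "t": time; "qpos": joint angles; "qvel": joint speeds; "joint_torque": joint torques, N m; "ee_pos": TCP position; "orientation": TCP orientation; "ft_force": force on the tool from outside, world axes, zero at the start; "moment": the same for the moment, N m; "width": finger opening in mm.
Only numpy, scipy, OpenCV 4.12 (cv2) and the standard library are available. Lean on these libraries where they do the work, as an engineer would, in place of code of your own. Each camera call takes 0.05 s, during which the arm holds its last target.

## Working session

There is one attempt and no reset: what is moved stays moved. The work goes in short steps, Python scripts to look and compute and a tool call to move; the robot and the scene stay as the last step left them, time stands still between calls to the robot, and variables do not carry over. Pictures are saved under pics/ and viewed, and the job is handed in when it is done.

Besides the shell and the picture viewer there is one more tool, called after "Request:" as name([rows], argument=value, ...), one row to a line, values as JSON. send_rows: Moves the arm, as the interface text tells. Its arguments: {"type":"object","properties":{"rows":{"type":"array"},"fingers":{"type":"number"}},"required":["rows"]}

```bash
mkdir -p pics
cat > h.py <<'E'
import numpy as np, cv2
from workcell import ctrl
def save(name,fn):
    d=ctrl.get_image(name); cv2.imwrite('pics/'+fn+'.png',cv2.cvtColor(d['img'],cv2.COLOR_RGB2BGR)); np.savez('pics/'+fn+'.npz',**d); return d
def load(fn): return dict(np.load('pics/'+fn+'.npz'))
def pts(d):
    K=d['mtx'];D=d['depth'];v,u=np.mgrid[:D.shape[0],:D.shape[1]]
    c=np.stack([(u-K[0,2])/K[0,0]*D,(v-K[1,2])/K[1,1]*D,D],-1)
    T=d['world_from_camera']; w=c@T[:3,:3].T+T[:3,3]; w[D==0]=np.nan; return w
def proj(d,p):
    T=np.linalg.inv(d['world_from_camera']); c=T[:3,:3]@np.array(p,float)+T[:3,3]; K=d['mtx']
    return K[0,0]*c[0]/c[2]+K[0,2],K[1,1]*c[1]/c[2]+K[1,2]
E
python3 - <<'E'
from h import *
for n in ['scene','top','wrist']:
    d=save(n,n+'0'); print(n,d['mtx'].round(1).tolist(),d['world_from_camera'].round(2).tolist())
print(ctrl.get_obs(), ctrl.grip_depth)
E
```

```text
scene [[401.6, 0.0, 252.4], [0.0, 401.6, 189.6], [0.0, 0.0, 1.0]] [[-0.66, 0.61, -0.44, 953.31], [0.75, 0.55, -0.37, 316.97], [0.02, -0.58, -0.82, 1036.09], [0.0, 0.0, 0.0, 1.0]]
top [[361.7, 0.0, 250.6], [0.0, 361.7, 189.7], [0.0, 0.0, 1.0]] [[0.01, -0.99, 0.14, 303.36], [-1.0, -0.01, -0.01, -69.66], [0.02, -0.14, -0.99, 1282.56], [0.0, 0.0, 0.0, 1.0]]
wrist [[297.3, 0.0, 257.5], [0.0, 297.3, 189.3], [0.0, 0.0, 1.0]] [[0.25, 0.93, 0.26, 86.3], [0.97, -0.24, -0.07, 622.64], [-0.0, 0.27, -0.96, 384.11], [0.0, 0.0, 0.0, 1.0]]
{'t': 0.15, 'qpos': array([ 1.29698211e+00,  4.23671759e-01,  1.63049552e+00,  2.19863840e-05,
        1.08858470e+00, -1.89965841e-02]), 'qvel': array([ 0.0011897 , -0.00014762, -0.00285872, -0.00103898,  0.00080844,
       -0.00133846]), 'joint_torque': array([ 2.72357993e-04, -5.44989002e+01, -2.73921418e+01,  6.44801371e-02,
        2.05467601e-02, -3.40761710e-05]), 'ee_pos': array([157.38766282, 604.39208397, 196.58368701]), 'orientation': array([-1.02015708,  1.31999889,  1.01903036]), 'ft_force': array([-0.56361665,  0.0926602 ,  0.18831648]), 'moment': array([ 0.05566871,  0.02020562, -0.00766511]), 'width': 88.05699483460837} 18.700000000000003
```

View pics/scene0.png

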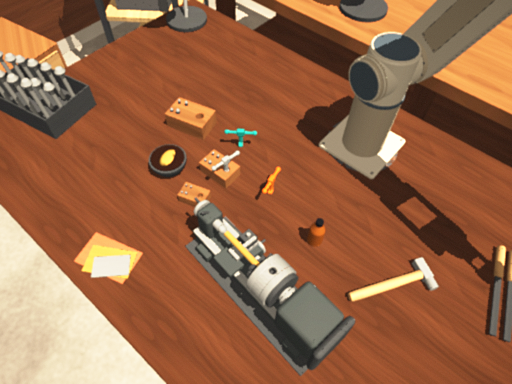

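View pics/top0.png

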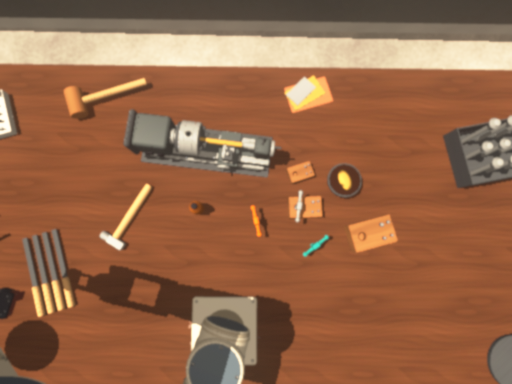

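View pics/wrist0.png

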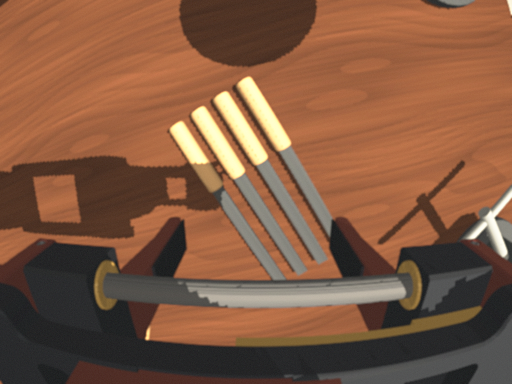

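Keys, in top-image pixels: steel in the middle block (300,205), teal (317,245), orange (258,220). Blocks: small (300,172), middle (306,207), large (373,233). By the description I choose the steel key in the middle block. Next is a close crop to check that choice, then measuring.

Run:
```python
from h import *
d=load('scene0'); t=load('top0')
a=cv2.resize(d['img'][110:230,160:300],(560,480),interpolation=cv2.INTER_CUBIC)
b=cv2.resize(t['img'][150:270,240:380],(560,480),interpolation=cv2.INTER_CUBIC)
cv2.imwrite('pics/c1.png',cv2.cvtColor(a,cv2.COLOR_RGB2BGR));cv2.imwrite('pics/c2.png',cv2.cvtColor(b,cv2.COLOR_RGB2BGR))
cv2.imwrite('pics/c3.png',cv2.cvtColor(cv2.resize(t['img'][90:190,115:290],(788,450),interpolation=cv2.INTER_CUBIC),cv2.COLOR_RGB2BGR))
for n,dd in(('scene',d),('top',t)):
    w=pts(dd)
    L=w[...,2]
    # key: heights 60-105 near block
    P=w[np.isfinite(L)]
    print(n,'table z',np.median(P[(abs(P[:,0]-400)<150)&(abs(P[:,1]+100)<150)][:,2]))
w=pts(t)
for (u,v) in [(300,192),(300,205),(300,219),(306,207),(306,215),(315,213),(188,130),(188,122),(300,172),(373,233)]:
    print((u,v),w[v,u].round(1))
```

```text
scene table z 1.010560590106138
top table z -0.16635113388838363
(300, 192) [ 461.7 -251.5   93.4]
(300, 205) [ 417.6 -249.8  100.7]
(300, 219) [ 377.5 -264.4    0. ]
(306, 207) [ 416.  -278.4   47.3]
(306, 215) [ 388.7 -278.4   45.3]
(315, 213) [ 395.6 -309.1   47.1]
(188, 130) [643.6 111.5 181.2]
(188, 122) [676.  115.4 162.2]
(300, 172) [ 540.4 -261.4   34.7]
(373, 233) [ 328.4 -502.3   57.7]
```

View pics/c1.png

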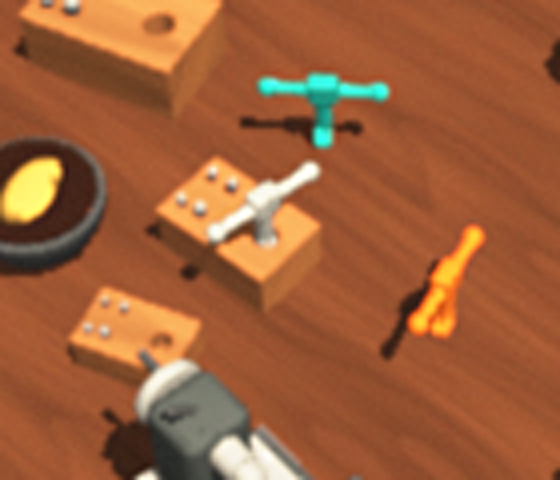

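View pics/c2.png

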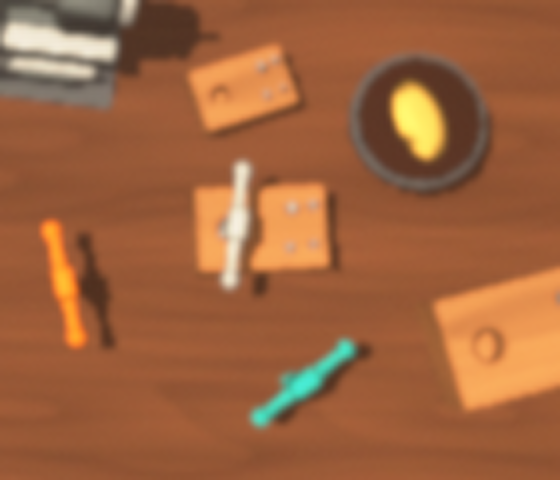

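View pics/c3.png

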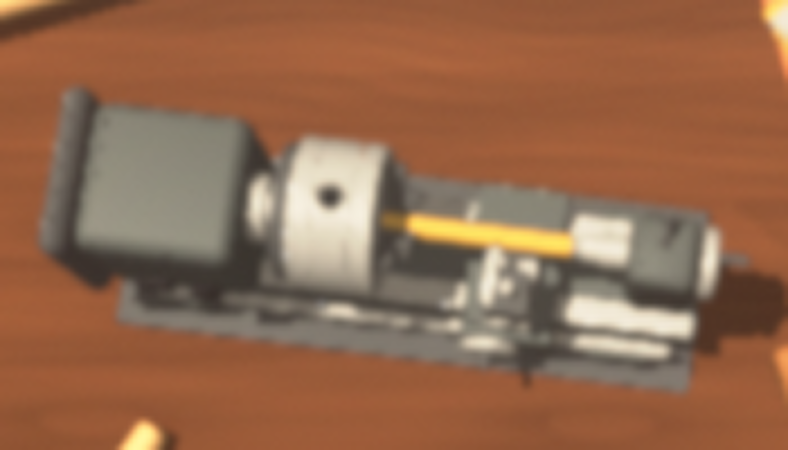

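Run:
```python
from h import *
from scipy.spatial.transform import Rotation as R
for n in('scene0','top0'):
    d=load(n); w=pts(d); P=w[np.isfinite(w[...,2])]
    m=(P[:,2]>75)&(P[:,2]<110)&(abs(P[:,0]-417)<75)&(abs(P[:,1]+250)<40)
    Q=P[m]; c=Q.mean(0); u,s,vt=np.linalg.svd((Q-c)[:,:]); print(n,len(Q),c.round(1),vt[0].round(3),'ext',((Q-c)@vt[0]).min().round(1),((Q-c)@vt[0]).max().round(1), Q[:,2].max())
    mid=c+vt[0]*(((Q-c)@vt[0]).min()+((Q-c)@vt[0]).max())/2; print('mid',mid.round(1))
    # chuck: fit crown
    m=(P[:,2]>150)&(abs(P[:,0]-640)<60)&(abs(P[:,1]-112)<28)
    Q=P[m]; print('chuck',len(Q),Q.min(0).round(1),Q.max(0).round(1))
t=load('top0');K=t['mtx'];T=t['world_from_camera']
def ray(d,u,v,z):
    K=d['mtx'];T=d['world_from_camera'];r=T[:3,:3]@np.array([(u-K[0,2])/K[0,0],(v-K[1,2])/K[1,1],1]);return T[:3,3]+r*(z-T[2,3])/r[2]
print('hole top',ray(t,115+330/4.5-.4,90+195/4.5-.4,183))
cv2.imwrite('pics/c4.png',cv2.cvtColor(cv2.resize(load('scene0')['img'][240:330,230:350],(720,540),interpolation=cv2.INTER_CUBIC),cv2.COLOR_RGB2BGR))
o=ctrl.get_obs();print(R.from_rotvec(o['orientation']).as_matrix().round(4))
```

```text
scene0 153 [ 415.8 -245.3   91. ] [ 0.992 -0.127 -0.009] ext -52.0 51.1 101.68072066135062
mid [ 415.3 -245.3   91. ]
chuck 977 [580.6  84.1 150. ] [683.4 139.8 186.7]
top0 119 [ 416.3 -246.5   91.9] [-0.992  0.13  -0.009] ext -53.3 51.5 102.61105477684941
mid [ 417.2 -246.6   91.9]
chuck 536 [580.7  84.  150.1] [685.5 140.  186.7]
hole top [633.60934942 111.14254101 183.        ]
[[-3.000e-04 -9.677e-01  2.521e-01]
 [-1.100e-03  2.521e-01  9.677e-01]
 [-1.000e+00  0.000e+00 -1.200e-03]]
```

View pics/c4.png

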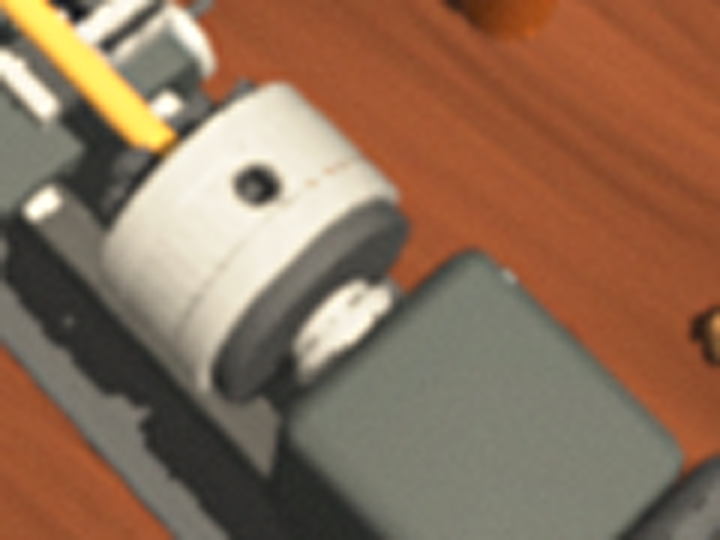

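```bash
cat >> h.py <<'E'
from scipy.spatial.transform import Rotation as R
def ray(d,u,v,z):
    K=d['mtx'];T=d['world_from_camera'];r=T[:3,:3]@np.array([(u-K[0,2])/K[0,0],(v-K[1,2])/K[1,1],1]);return T[:3,3]+r*(z-T[2,3])/r[2]
def fray(d,u,v,z):
    K=d['mtx'];T=d['world_from_camera'];a=np.array([u-K[0,2],v-K[1,2]]);r=np.hypot(*a);th=r/K[0,0]
    c=np.r_[a/max(r,1e-9)*np.sin(th),np.cos(th)];r=T[:3,:3]@c;return T[:3,3]+r*(z-T[2,3])/r[2]
def fproj(d,p):
    T=np.linalg.inv(d['world_from_camera']); c=T[:3,:3]@np.array(p,float)+T[:3,3];K=d['mtx']
    r=np.hypot(c[0],c[1]);th=np.arctan2(r,c[2]);return K[0,2]+K[0,0]*th*c[0]/r,K[1,2]+K[0,0]*th*c[1]/r
def plan(p,phi=None,n=None,step=38):
    o=ctrl.get_obs();M=R.from_rotvec(o['orientation']).as_matrix()
    ph=np.arctan2(M[1,2],M[0,2]); t=M.T@(np.array(p,float)-o['ee_pos'])
    tr=0 if phi is None else (ph-phi+np.pi)%(2*np.pi)-np.pi
    n=n or int(max(np.ceil(np.linalg.norm(t)/step),np.ceil(abs(tr)/.11),1))
    print('at',o['ee_pos'].round(2),'phi',round(ph,4),'tilt',M[:2,0].round(4),'q',o['qpos'].round(3),'t',o['t'],'F',o['ft_force'].round(1),'Mz',o['moment'].round(3),'w',round(o['width'],2))
    print('tool shift',t.round(1),'turn',round(tr,4),'n',n,'per row',(t/n).round(2),round(tr/n,4))
E
python3 - <<'E'
from h import *
d=load('scene0');print(ray(d,230+257/6-.4,240+185/6-.4,183))
plan([705,107,215],1.442)
E
```

```text
[631.60487024 112.75674066 183.        ]
at [157.39 604.39 196.58] phi 1.316 tilt [-0.0003 -0.0011] q [ 1.297  0.424  1.63   0.     1.089 -0.019] t 0.15 F [-0.6  0.1  0.2] Mz [ 0.056  0.02  -0.008] w 88.06
tool shift [ -18.  -655.3 -343.3] turn -0.126 n 20 per row [ -0.9  -32.77 -17.17] -0.0063
```

Request:
send_rows([
  [-2, -33, -17, 0],
  [-2, -33, -17, 0],
  [-2, -33, -17, 0],
  [-2, -33, -17, 0],
  [-2, -33, -17, 0],
  [-2, -33, -17, 0],
  [-2, -33, -17, 0],
  [-2, -33, -17, 0],
  [-2, -33, -17, 0],
  [0, -33, -17, 0],
], fingers=1)

```text
t: 0.98
ee_pos: [439.1, 350.8, 212.6]
orientation: [-1.029, 1.318, 1.029]
ft_force: [0.2, 0.7, -0.2]
width: 88.0
```

```bash
python3 -c "
from h import *
plan([705,107,215],1.442)"
```

```text
at [439.14 350.8  212.57] phi 1.3284 tilt [-0.003  -0.0023] q [ 0.653  0.315  1.755 -0.     1.076 -0.676] t 0.9833 F [ 0.2  0.7 -0.2] Mz [ 0.041 -0.028  0.013] w 87.96
tool shift [  -2.7 -316.6 -172.9] turn -0.1136 n 10 per row [ -0.27 -31.66 -17.29] -0.0114
```

Request:
send_rows([
  [0, -33, -17, 0],
  [0, -33, -17, 0],
  [0, -33, -17, 0],
  [0, -33, -17, 0],
  [0, -33, -17, 0],
  [0, -33, -17, 0],
  [0, -33, -17, 0],
  [0, -33, -17, 0],
  [0, -33, -17, 0],
  [0, -20, -17, -0.1],
])

```text
t: 1.82
ee_pos: [717.8, 92.7, 210.0]
orientation: [-1.102, 1.28, 1.104]
ft_force: [-0.5, 0.9, 0.5]
width: 87.4
```

```bash
python3 -c "
from h import *
plan([705,107,185],1.442)"
```

```text
at [717.75  92.7  209.97] phi 1.426 tilt [-0.0055 -0.0028] q [ 0.113  0.561  1.372 -0.002  1.215 -1.312] t 1.8167 F [-0.5  0.9  0.5] Mz [ 0.043 -0.013 -0.008] w 87.43
tool shift [25.  14.6 12.4] turn -0.016 n 1 per row [25.   14.56 12.4 ] -0.016
```

Request:
send_rows([
  [12, 7, 6, -0.01],
  [12, 5, 4, 0],
  [0, 0, 0, 0],
])

```text
t: 2.07
ee_pos: [710.7, 97.4, 183.4]
orientation: [-1.109, 1.277, 1.108]
ft_force: [-0.8, 1.3, -0.3]
width: 87.6
```

Run:
```python
from h import *
plan([705,107,185],1.442)
d=save('wrist','w1'); print(fproj(d,[633,112,183]))
u,v=map(int,fproj(d,[633,112,183]))
a=d['img'][max(v-50,0):v+50,u-65:u+65]
cv2.imwrite('pics/w1c.png',cv2.cvtColor(cv2.resize(a,None,fx=6,fy=6,interpolation=cv2.INTER_CUBIC),cv2.COLOR_RGB2BGR))
```

```text
at [710.75  97.38 183.38] phi 1.4335 tilt [-0.0046 -0.0041] q [ 0.121  0.575  1.41  -0.004  1.161 -1.311] t 2.0667 F [-0.8  1.3 -0.3] Mz [ 0.043 -0.032 -0.036] w 87.6
tool shift [-1.6  7.   8.7] turn -0.0085 n 1 per row [-1.63  7.02  8.73] -0.0085
(np.float64(264.1894775887758), np.float64(100.0450733877414))
```

View pics/w1.png

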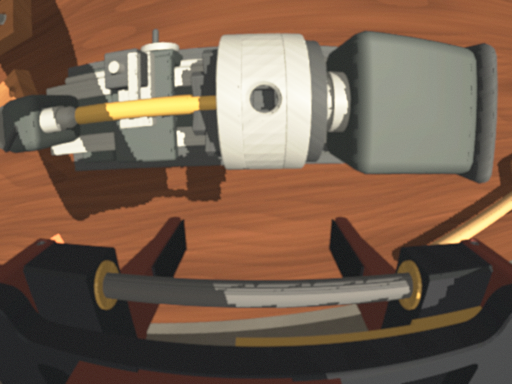

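View pics/w1c.png

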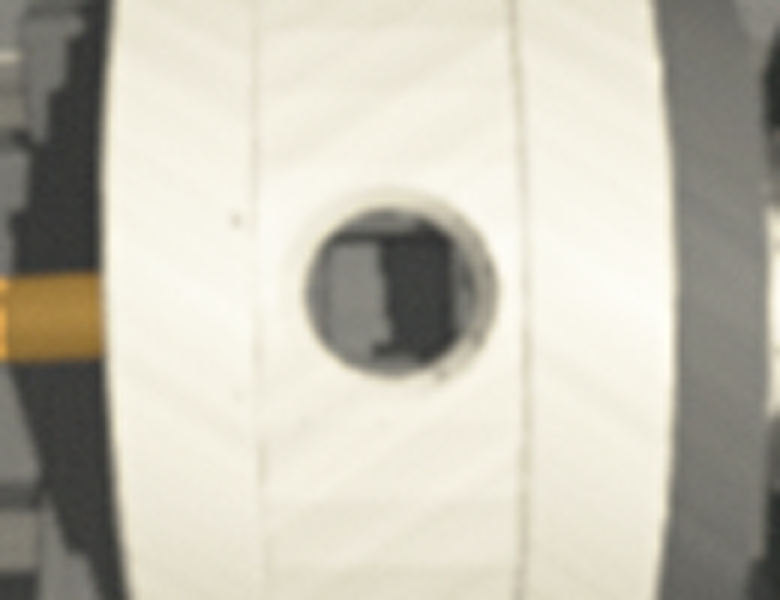

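The wrist view shows the chuck from above: the key hole at about (265,98), with the square visible inside it, nearly in line with the image axes. I'll enhance it.

Run:
```python
from h import *
d=load('w1')
a=d['img'][80:118,245:286].astype(float)
a=np.clip((a-30)/130,0,1)**.7*255
cv2.imwrite('pics/w1e.png',cv2.cvtColor(cv2.resize(a.astype(np.uint8),None,fx=16,fy=15,interpolation=cv2.INTER_NEAREST),cv2.COLOR_RGB2BGR))
g=d['img'].astype(int).sum(2)[80:118,245:286]
for u,v in [(265.4,98.4)]: print(fray(d,u,v,183))
D=d['depth'][80:118,245:286];print(d['depth'][98,240:290].round(0));
```

```text
[632.06526627 112.88929298 183.        ]
[179. 179. 179. 180. 179. 180. 181. 180. 182. 185. 185. 184. 186. 194.
 200. 199. 200. 200. 199. 199. 200. 199. 198. 201. 199. 199. 200. 200.
 200. 199. 198. 199. 200. 190. 186. 185. 184. 186. 182. 181. 181. 180.
 180. 179. 180. 179. 180.   0. 179. 179.]
```

View pics/w1e.png

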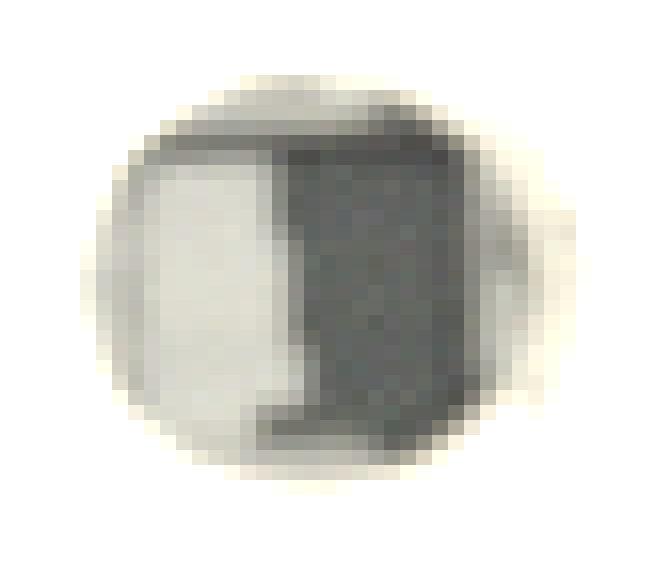

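Run:
```python
from h import *
plan([488,-255,240],1.442)
w=pts(load('top0')); 
for u,v in [(270,145),(262,148),(270,165)]: print(w[v,u])
```

```text
at [711.1   97.5  184.38] phi 1.4338 tilt [-0.0038 -0.0041] q [ 0.121  0.575  1.409 -0.004  1.162 -1.311] t 2.1167 F [ 0.2  0.2 -0. ] Mz [-0.025 -0.03   0.039] w 87.92
tool shift [ -53.3  173.  -379.9] turn -0.0082 n 12 per row [ -4.44  14.42 -31.66] -0.0007
[ 608.4121498  -148.68940602  141.15439453]
[ 595.73208305 -122.2864745   150.66026801]
[ 570.8574597  -157.98539945    4.61349082]
```

Request:
send_rows([
  [-25, 0, 0, 0],
  [-20, 14, -32, 0],
  [-10, 16, -35, 0],
  [0, 16, -35, 0],
  [0, 16, -35, 0],
  [0, 16, -35, 0],
  [0, 16, -35, 0],
  [0, 16, -35, 0],
  [0, 16, -35, 0],
  [0, 16, -35, 0],
])

```text
t: 2.95
ee_pos: [523.7, -187.8, 247.3]
orientation: [-1.127, 1.265, 1.119]
ft_force: [0.6, -1.0, 1.3]
width: 88.0
```

```bash
python3 -c "
from h import *
plan([488,-255,130],1.442)"
```

```text
at [ 523.67 -187.82  247.29] phi 1.4536 tilt [ 0.0011 -0.0051] q [-0.363  0.265  1.738 -0.005  1.136 -1.815] t 2.95 F [ 0.6 -1.   1.3] Mz [ 0.006 -0.007 -0.006] w 88.05
tool shift [117.6  27.8 -70.3] turn 0.0116 n 4 per row [ 29.4    6.94 -17.58] 0.0029
```

Request:
send_rows([
  [0, 7, -20, 0],
  [20, 7, -20, 0],
  [35, 5, -18, 0],
  [35, 3, -2, 0],
  [20, 0, 0, 0],
  [0, 0, 0, 0],
  [0, 0, 0, 0],
])

```text
t: 3.53
ee_pos: [492.4, -251.1, 142.2]
orientation: [-1.134, 1.263, 1.106]
ft_force: [0.2, -0.4, 0.7]
width: 88.1
```

Run:
```python
from h import *
plan([488,-255,130],1.442)
d=save('wrist','w2'); u,v=map(int,fproj(d,[416.5,-246.5,98])); print(u,v)
```

```text
at [ 492.45 -251.11  142.2 ] phi 1.4502 tilt [ 0.0117 -0.0121] q [-0.49   0.383  1.844 -0.007  0.898 -1.936] t 3.5333 F [ 0.2 -0.4  0.7] Mz [ 0.014  0.025 -0.041] w 88.1
tool shift [12.2  4.1 -4.3] turn 0.0082 n 1 per row [12.2   4.1  -4.27] 0.0082
252 104
```

View pics/w2.png

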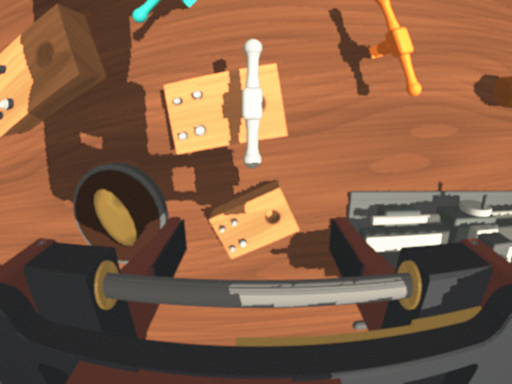

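The steel key is in the middle block, with its bar vertical in the image: ball ends at about (253,47) and (252,158), hub at (252,103).

Run:
```python
from h import *
d=load('w2')
a=d['img'][35:175,190:320]
cv2.imwrite('pics/w2c.png',cv2.cvtColor(cv2.resize(a,None,fx=4.2,fy=4.2,interpolation=cv2.INTER_CUBIC),cv2.COLOR_RGB2BGR))
I=d['img'].astype(int); m=((I.min(2)>150)&(I.max(2)-I.min(2)<40)).astype(np.uint8)
m[:, :235]=0;m[:,275:]=0;m[175:]=0;m[:30]=0
n,l,s,c=cv2.connectedComponentsWithStats(m);k=1+s[1:,4].argmax();print(s[k],c[k])
v,u=np.where(l==k); W=np.array([fray(d,x,y,88) for x,y in zip(u,v)])[:,:2]
cc=W.mean(0);_,_,vt=np.linalg.svd(W-cc);p=(W-cc)@vt[0];print(cc,vt[0],p.min(),p.max(),'mid',cc+vt[0]*(p.min()+p.max())/2,'phi bar',np.arctan2(vt[0][1],vt[0][0]))
q=(W-cc)@vt[1]
mid=(p.min()+p.max())/2
for lo in range(-60,61,4):
    s_=(p-mid>=lo)&(p-mid<lo+4)
    if s_.any(): print(lo,q[s_].min().round(1),q[s_].max().round(1))
for uv in [(257.5,105)]: print(fray(d,*uv,45))
```

```text
[ 243   39   19  125 1659] [252.33815552 101.22664256]
[ 413.49654076 -246.55782978] [ 0.99212328 -0.1252653 ] -51.267335396542485 50.73163259433351 mid [ 413.23079915 -246.52427729] phi bar -0.12559523071405318
-52 -5.3 5.0
-48 -6.1 6.7
-44 -6.1 6.7
-40 -4.4 5.1
-36 -3.6 4.3
-32 -3.6 3.6
-28 -3.6 3.6
-24 -3.5 3.6
-20 -4.3 4.4
-16 -4.3 4.5
-12 -6.7 6.9
-8 -7.5 6.9
-4 -7.5 6.9
0 -7.4 7.0
4 -7.4 7.0
8 -7.4 7.0
12 -7.4 6.2
16 -4.2 4.7
20 -4.2 3.9
24 -3.4 3.9
28 -3.4 3.9
32 -3.4 4.0
36 -4.2 4.0
40 -5.0 4.8
44 -5.9 6.5
48 -5.9 6.5
[ 417.04292656 -243.24101685   45.        ]
```

View pics/w2c.png

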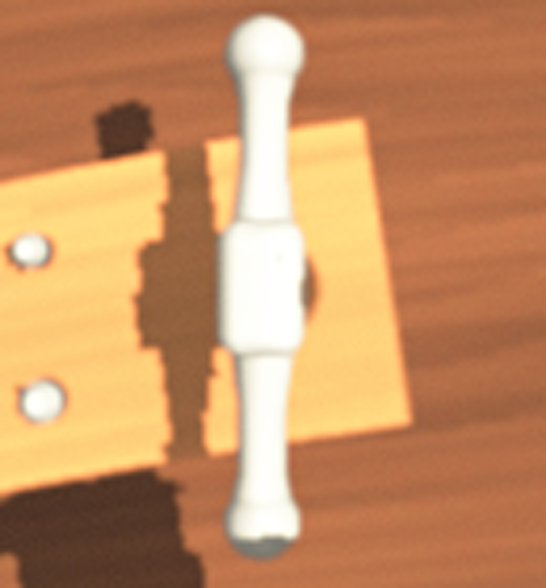

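Run:
```python
from h import *
d=load('w2')
print(fray(d,252.4,102.8,98),fray(d,252.4,102.8,86),fray(d,252.4,38.6,86),fray(d,252.4,167.6,86))
print('depth hub',np.median(d['depth'][98:107,248:256]), 'cam z',d['world_from_camera'][2,3])
K=d['mtx']
D=np.median(d['depth'][98:107,248:256])
a=np.array([252.4-K[0,2],102.8-K[1,2]]);r=np.hypot(*a);th=r/K[0,0];c=np.r_[a/r*np.tan(th),1]*D
print(d['world_from_camera']@np.r_[c,1])
plan([416,-246.5,140],1.445)
```

```text
[ 414.91981182 -246.3898777    98.        ] [ 414.7968332  -246.69948902   86.        ] [ 361.81295012 -240.31744066   86.        ] [ 468.10983138 -253.25360894   86.        ]
depth hub 220.85507 cam z 328.82986715176264
[ 414.92331452 -246.38105931   98.34178587    1.        ]
at [ 492.6  -251.04  142.49] phi 1.4505 tilt [ 0.012  -0.0123] q [-0.49   0.383  1.844 -0.007  0.898 -1.936] t 3.5833 F [-0.5 -0.   0.3] Mz [ 0.004 -0.003  0.043] w 88.03
tool shift [ 1.5 76.6 -4.7] turn 0.0055 n 3 per row [ 0.5  25.54 -1.55] 0.0018
```

Request:
send_rows([
  [0, 20, -1, 0],
  [0, 25, -2, 0],
  [0, 20, -1, 0],
  [0, 10, 0, 0],
  [0, 0, 0, 0],
  [0, 0, 0, 0],
])

```text
t: 4.08
ee_pos: [423.2, -245.7, 150.9]
orientation: [-1.151, 1.254, 1.096]
ft_force: [1.5, 0.4, 0.0]
width: 87.6
```

```bash
python3 -c "
from h import *
plan([415.2,-246.4,68],1.4455)"
```

```text
at [ 423.22 -245.74  150.86] phi 1.4565 tilt [ 0.0265 -0.0201] q [-0.548  0.276  1.985 -0.004  0.848 -2.002] t 4.0833 F [1.5 0.4 0. ] Mz [ 0.02 -0.   -0.  ] w 87.59
tool shift [82.6 10.3 -0.2] turn 0.011 n 3 per row [27.54  3.42 -0.05] 0.0037
```

Request:
send_rows([
  [0, 0, 0, 0],
  [0, 0, 0, 0],
  [0, 0, 0, 0],
  [0, 0, 0, 0],
])

```text
t: 4.42
ee_pos: [428.0, -246.8, 153.2]
orientation: [-1.157, 1.251, 1.092]
ft_force: [-0.3, 0.3, -0.6]
width: 87.8
```

```bash
python3 -c "
from h import *
plan([415.2,-246.4,68],1.4455)"
```

```text
at [ 427.98 -246.81  153.22] phi 1.4579 tilt [ 0.0319 -0.023 ] q [-0.545  0.276  1.977 -0.004  0.849 -2.001] t 4.4167 F [-0.3  0.3 -0.6] Mz [-0.03   0.042 -0.061] w 87.78
tool shift [84.7 15.7  0.6] turn 0.0124 n 3 per row [28.25  5.22  0.2 ] 0.0041
```

Request:
send_rows([
  [5, 1, 0, 0],
  [5, 1, 0, 0],
  [5, 1, 0, 0],
  [5, 1, 0, 0],
])

```text
t: 4.75
ee_pos: [426.0, -247.3, 131.7]
orientation: [-1.158, 1.25, 1.091]
ft_force: [0.5, -0.2, 0.2]
width: 87.6
```

```bash
python3 -c "
from h import *
plan([415.2,-246.4,68],1.4455)"
```

```text
at [ 426.03 -247.27  131.72] phi 1.4586 tilt [ 0.0333 -0.0237] q [-0.548  0.308  1.997 -0.004  0.796 -2.004] t 4.75 F [ 0.5 -0.2  0.2] Mz [0.068 0.051 0.036] w 87.62
tool shift [63.3 13.1  0.9] turn 0.0131 n 2 per row [31.64  6.57  0.46] 0.0065
```

Request:
send_rows([
  [-5, 0, 0, 0],
  [-5, 0, 0, 0],
  [-5, -10, 0, 0],
  [-2, -25, 0, 0],
  [0, -25, 0, 0],
  [0, -25, 0, 0],
  [0, 0, 0, 0],
  [0, 0, 0, 0],
  [0, 0, 0, 0],
])

```text
t: 5.5
ee_pos: [515.7, -256.8, 154.9]
orientation: [-1.157, 1.25, 1.089]
ft_force: [0.6, 0.4, 0.1]
width: 88.0
```

```bash
python3 -c "
from h import *
plan([415.2,-246.4,140],1.4455)"
```

```text
at [ 515.71 -256.77  154.87] phi 1.4569 tilt [ 0.0342 -0.0235] q [-0.48   0.386  1.803 -0.006  0.911 -1.933] t 5.5 F [0.6 0.4 0.1] Mz [0.004 0.039 0.007] w 87.95
tool shift [ 11.2 101.5  -0.8] turn 0.0114 n 3 per row [ 3.73 33.84 -0.28] 0.0038
```

Request:
send_rows([
  [-35, 0, 0, 0],
  [-35, 0, 0, 0],
  [-35, 0, 0, 0],
  [0, 0, 0, 0],
  [0, 0, 0, 0],
  [0, 0, 0, 0],
])

```text
t: 6.0
ee_pos: [506.9, -252.9, 263.3]
orientation: [-1.152, 1.253, 1.093]
ft_force: [0.2, -0.7, 0.5]
width: 87.5
```

```bash
python3 -c "
from h import *
plan([415.2,-246.4,140],1.4455)"
```

```text
at [ 506.93 -252.88  263.29] phi 1.4555 tilt [ 0.0288 -0.0209] q [-0.481  0.248  1.723 -0.006  1.136 -1.934] t 6.0 F [ 0.2 -0.7  0.5] Mz [ 0.024  0.077 -0.011] w 87.46
tool shift [120.4  95.6  -2. ] turn 0.01 n 5 per row [24.09 19.13 -0.39] 0.002
```

Request:
send_rows([
  [0, 0, 30, 0],
  [0, 0, 30, 0],
  [0, 0, 30, 0],
  [0, 0, 0, 0],
  [0, 0, 0, 0],
  [0, 0, 0, 0],
])

```text
t: 6.5
ee_pos: [512.1, -160.5, 255.0]
orientation: [-1.143, 1.261, 1.099]
ft_force: [0.0, -1.1, -0.8]
width: 88.1
```

```bash
python3 -c "
from h import *
plan([415.2,-246.4,140],1.4455)"
```

```text
at [ 512.06 -160.52  254.98] phi 1.4523 tilt [ 0.0186 -0.0181] q [-0.319  0.215  1.785 -0.013  1.118 -1.766] t 6.5 F [ 0.  -1.1 -0.8] Mz [ 0.006 -0.017  0.026] w 88.1
tool shift [114.7  88.4 -94.9] turn 0.0068 n 5 per row [ 22.94  17.68 -18.98] 0.0014
```

Request:
send_rows([
  [0, 0, -10, 0],
  [0, 0, -10, 0],
  [0, 0, -10, 0],
  [0, 0, -10, 0],
  [0, 0, -10, 0],
  [0, 0, -10, 0],
  [0, 0, -10, 0],
  [0, 0, -10, 0],
  [0, 0, -10, 0],
])

```text
t: 7.25
ee_pos: [498.2, -263.4, 255.0]
orientation: [-1.139, 1.265, 1.097]
ft_force: [0.2, -0.1, 0.1]
width: 87.6
```

```bash
python3 -c "
from h import *
plan([415.2,-246.4,140],1.4455)"
```

```text
at [ 498.17 -263.36  254.96] phi 1.4474 tilt [ 0.0161 -0.0185] q [-0.502  0.258  1.729 -0.009  1.132 -1.946] t 7.25 F [ 0.2 -0.1  0.1] Mz [-0.035  0.017 -0.01 ] w 87.6
tool shift [113.3  86.5   8.5] turn 0.0019 n 4 per row [28.32 21.63  2.13] 0.0005
```

Request:
send_rows([
  [0, 10, 0, 0],
  [0, 10, 0, 0],
  [0, 10, 0, 0],
  [0, 10, 0, 0],
  [0, 10, 0, 0],
  [0, 10, 0, 0],
  [0, 10, 0, 0],
  [0, 10, 0, 0],
  [0, 10, 0, 0],
])

```text
t: 8.0
ee_pos: [399.6, -251.3, 252.9]
orientation: [-1.139, 1.265, 1.098]
ft_force: [-1.1, 0.5, 0.6]
width: 87.9
```

```bash
python3 -c "
from h import *
plan([415.2,-246.4,140],1.4455)"
```

```text
at [ 399.59 -251.34  252.94] phi 1.4477 tilt [ 0.016  -0.0183] q [-0.582  0.113  1.916 -0.007  1.089 -2.027] t 8.0 F [-1.1  0.5  0.6] Mz [0.053 0.017 0.016] w 87.94
tool shift [113.1 -12.8   8.7] turn 0.0022 n 4 per row [28.27 -3.21  2.16] 0.0005
```

Request:
send_rows([
  [-41, 0, 0, 0],
  [0, 0, 0, 0],
  [0, 0, 0, 0],
  [-41, 0, 0, 0],
  [0, 0, 0, 0],
  [0, 0, 0, 0],
  [-41, 0, 0, 0],
  [0, 0, 0, 0],
  [0, 0, 0, 0],
])

```text
t: 8.75
ee_pos: [391.7, -247.4, 377.8]
orientation: [-1.136, 1.266, 1.1]
ft_force: [0.3, 0.6, -0.4]
width: 87.7
```

```bash
python3 -c "
from h import *
plan([415.2,-246.4,140],1.4455)"
```

```text
at [ 391.73 -247.45  377.76] phi 1.4473 tilt [ 0.0134 -0.0167] q [-0.584 -0.012  1.762 -0.007  1.371 -2.03 ] t 8.75 F [ 0.3  0.6 -0.4] Mz [ 0.008 -0.003 -0.004] w 87.75
tool shift [238.  -19.5   7.5] turn 0.0018 n 7 per row [34.   -2.79  1.07] 0.0003
```

Request:
send_rows([
  [12, -2, 1, 0],
  [14, -2, 1, 0],
  [14, -2, 1, 0],
  [14, -2, 1, 0],
  [14, -2, 1, 0],
  [14, -2, 1, 0],
  [14, -2, 1, 0],
  [14, -2, 0, 0],
  [14, -2, 0, 0],
  [14, 0, 0, 0],
])

```text
t: 9.58
ee_pos: [414.3, -245.9, 231.3]
orientation: [-1.141, 1.264, 1.095]
ft_force: [0.6, -0.3, 0.2]
width: 87.7
```

```bash
python3 -c "
from h import *
plan([415.2,-246.4,68],1.4455)"
```

```text
at [ 414.32 -245.89  231.28] phi 1.448 tilt [ 0.0187 -0.0201] q [-0.555  0.153  1.923 -0.008  1.039 -1.999] t 9.5833 F [ 0.6 -0.3  0.2] Mz [0.016 0.007 0.036] w 87.75
tool shift [163.2   2.5   2.5] turn 0.0025 n 5 per row [32.65  0.5   0.5 ] 0.0005
```

Request:
send_rows([
  [9, 0, 0, 0],
  [9, 0, 0, 0],
  [9, 0, 0, 0],
  [9, 0, 0, 0],
  [9, 0, 0, 0],
  [9, 0, 0, 0],
  [9, 0, 0, 0],
  [9, 0, 0, 0],
  [9, 0, 0, 0],
  [9, 0, 0, 0],
])

```text
t: 10.42
ee_pos: [415.2, -247.4, 131.1]
orientation: [-1.14, 1.264, 1.096]
ft_force: [0.3, -0.3, -0.8]
width: 87.6
```

```bash
python3 -c "
from h import *
plan([415.2,-246.4,68],1.4455)"
```

```text
at [ 415.19 -247.4   131.08] phi 1.4482 tilt [ 0.0175 -0.0194] q [-0.557  0.304  2.005 -0.01   0.808 -1.999] t 10.4167 F [ 0.3 -0.3 -0.8] Mz [ 0.048  0.014 -0.014] w 87.61
tool shift [63.   1.4  2.1] turn 0.0027 n 2 per row [31.52  0.68  1.04] 0.0014
```

Request:
send_rows([
  [9, 0, 1, 0],
  [9, 0, 1, 0],
  [9, 1, 0, 0],
  [8, 0, 0, 0],
  [7, 0, 0, 0],
  [6, 0, 0, 0],
  [4, 0, 0, 0],
  [3, 0, 0, 0],
  [1, 0, 0, 0],
])

```text
t: 11.17
ee_pos: [414.7, -245.8, 66.9]
orientation: [-1.138, 1.265, 1.099]
ft_force: [1.0, 0.5, -0.3]
width: 87.8
```

```bash
python3 -c "
from h import *
plan([415.2,-246.4,68],1.4455)"
```

```text
at [ 414.69 -245.77   66.89] phi 1.4483 tilt [ 0.0152 -0.018 ] q [-0.555  0.418  2.041 -0.012  0.66  -1.994] t 11.1667 F [ 1.   0.5 -0.3] Mz [-0.004  0.032  0.041] w 87.79
tool shift [-1.1 -0.6 -0.6] turn 0.0028 n 1 per row [-1.09 -0.6  -0.58] 0.0028
```

Excellent position. I'll close the fingers.

Request:
send_rows([
  [-0.5, 0, 0, 0],
  [0, 0, 0, 0],
  [0, 0, 0, 0],
  [0, 0, 0, 0],
  [0, 0, 0, 0],
  [0, 0, 0, 0],
  [0, 0, 0, 0],
  [0, 0, 0, 0],
], fingers=0)

```text
t: 11.83
ee_pos: [415.9, -246.5, 68.9]
orientation: [-1.141, 1.264, 1.096]
ft_force: [0.3, -0.2, -0.4]
width: 38.1
```

```bash
python3 -c "
from h import *
plan([415.2,-246.4,68],1.4455)
d=save('wrist','w3')"
```

```text
at [ 415.86 -246.49   68.89] phi 1.4482 tilt [ 0.018  -0.0197] q [-0.555  0.415  2.039 -0.012  0.662 -1.994] t 11.8333 F [ 0.3 -0.2 -0.4] Mz [ 0.035 -0.008 -0.01 ] w 38.09
tool shift [0.9 0.7 0. ] turn 0.0027 n 1 per row [0.87 0.69 0.03] 0.0027
```

View pics/w3.png

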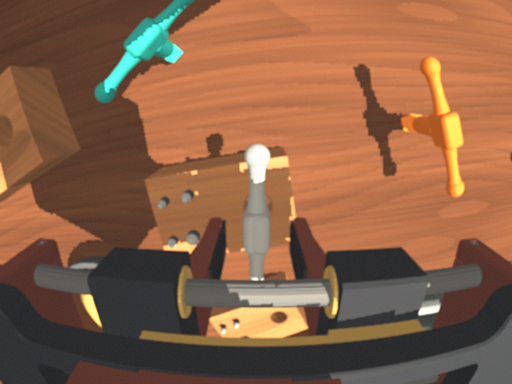

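The hub is centred between the fingers at (257,225), and they are still closing.

Request:
send_rows([
  [0.5, 0.5, 0, 0],
  [0, 0, 0, 0],
  [0, 0, 0, 0],
  [0, 0, 0, 0],
  [0, 0, 0, 0],
  [0, 0, 0, 0],
  [0, 0, 0, 0],
])

```text
t: 12.47
ee_pos: [415.4, -246.5, 68.4]
orientation: [-1.141, 1.264, 1.096]
ft_force: [0.3, 0.2, 1.1]
width: 16.0
```

```bash
python3 -c "
from h import *
plan([415.2,-246.4,68],1.4455)"
```

```text
at [ 415.4  -246.49   68.42] phi 1.4482 tilt [ 0.0182 -0.0198] q [-0.555  0.415  2.04  -0.012  0.66  -1.994] t 12.4667 F [0.3 0.2 1.1] Mz [0.02  0.016 0.08 ] w 16.02
tool shift [0.4 0.2 0.1] turn 0.0027 n 1 per row [0.41 0.22 0.08] 0.0027
```

Request:
send_rows([
  [-2, 0, 0, 0],
  [-5, 0, 0, 0],
  [-8, 0, 0, 0],
  [-10, 0, 0, 0],
  [-12, 0, 0, 0],
  [-14, 0, 0, 0],
  [-14, 0, 0, 0],
  [-14, 0, 0, 0],
  [-14, 0, 0, 0],
  [-14, 0, 0, 0],
])

```text
t: 13.3
ee_pos: [409.9, -242.1, 182.2]
orientation: [-1.135, 1.266, 1.103]
ft_force: [0.2, -0.2, -2.9]
width: 15.3
```

Request:
send_rows([
  [-16, 0, 0, 0],
  [-16, 0, 0, 0],
  [-16, 0, 0, 0],
  [-14, 0, 0, 0],
  [-10, 0, 0, 0],
  [-6, 0, 0, 0],
  [-3, 0, 0, 0],
  [-1, 0, 0, 0],
  [0, 0, 0, 0],
])

```text
t: 14.05
ee_pos: [407.1, -239.4, 278.3]
orientation: [-1.142, 1.263, 1.095]
ft_force: [-0.3, 0.3, -3.0]
width: 15.6
```

Run:
```python
from h import *
plan([632.2,112.7,260],1.4455)
for n in('scene','top','wrist'): save(n,n+'4')
for n,(u0,v0) in(('scene',(160,100)),('top',(230,140))):
    d=load(n+'4'); cv2.imwrite('pics/%s4c.png'%n,cv2.cvtColor(cv2.resize(d['img'][v0:v0+120,u0:u0+140],(700,600),interpolation=cv2.INTER_CUBIC),cv2.COLOR_RGB2BGR))
```

```text
at [ 407.12 -239.39  278.27] phi 1.4483 tilt [ 0.019  -0.0198] q [-0.552  0.083  1.888 -0.008  1.144 -1.997] t 14.05 F [-0.3  0.3 -3. ] Mz [ 0.022 -0.01   0.038] w 15.61
tool shift [  15.6 -180.1  377.2] turn 0.0028 n 12 per row [  1.3  -15.01  31.44] 0.0002
```

View pics/scene4c.png

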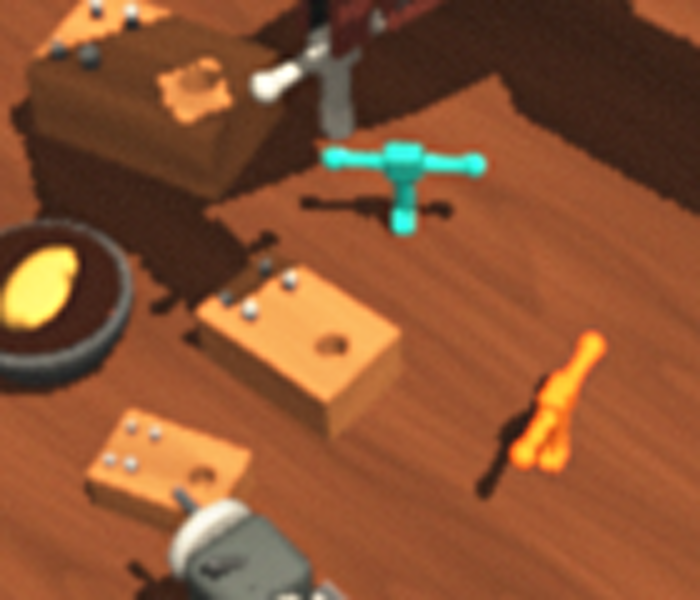

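View pics/top4c.png

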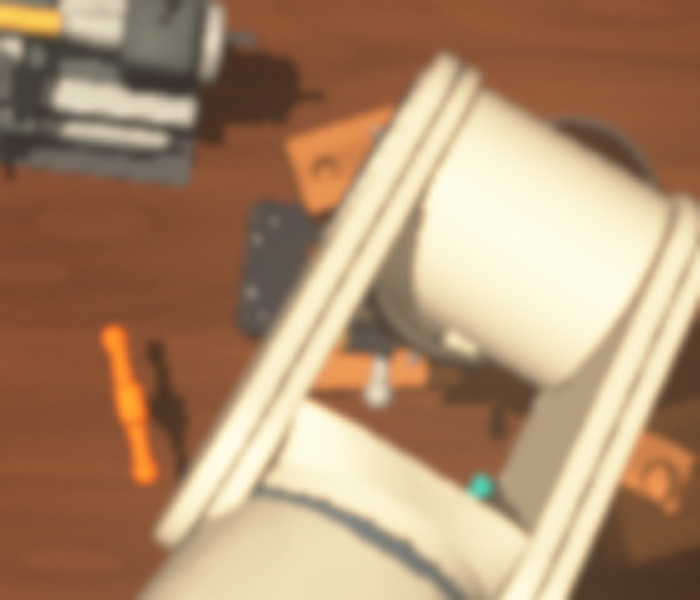

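View pics/wrist4.png

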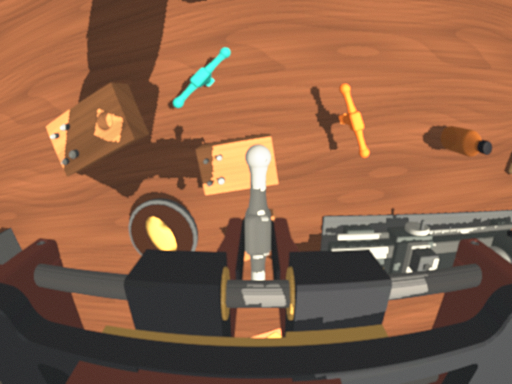

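Run:
```python
from h import *
d=load('scene4')
print('blockhole',ray(d,226.0,168.8,45))
print('tip pred px',proj(d,[408,-240.3,230]), 'hub',proj(d,[407,-239.5,297]), 'tip2', proj(d,[407,-239.4,230]))
print(ray(d,160+338/5-.4,100+132/5-.4,230))
cv2.imwrite('pics/s4k.png',cv2.cvtColor(cv2.resize(d['img'][90:140,195:260],(780,600),interpolation=cv2.INTER_CUBIC),cv2.COLOR_RGB2BGR))
```

```text
blockhole [ 413.72313314 -246.53669867   45.        ]
tip pred px (np.float64(226.51003967333853), np.float64(127.24193637113065)) hub (np.float64(226.0436201646892), np.float64(109.1964183718166)) tip2 (np.float64(226.99759746991847), np.float64(127.20563793990803))
[ 403.30139502 -242.1274545   230.        ]
```

View pics/s4k.png

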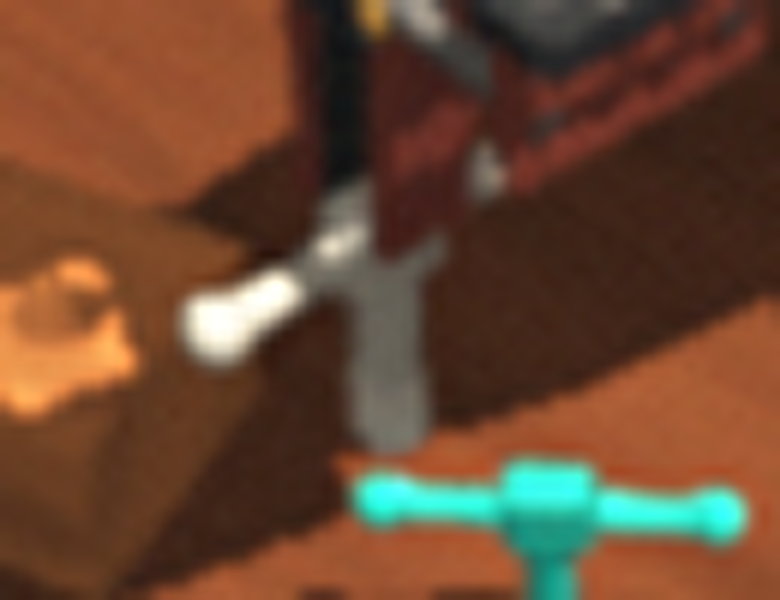

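Request:
send_rows([
  [0, -4, 8, 0],
  [0, -8, 16, 0],
  [0, -11, 24, 0],
  [0, -12, 26, 0],
  [0, -12, 26, 0],
  [0, -12, 26, 0],
  [0, -12, 26, 0],
  [0, -12, 26, 0],
  [0, -12, 26, 0],
  [0, -12, 26, 0],
])

```text
t: 15.03
ee_pos: [544.2, -13.5, 268.9]
orientation: [-1.126, 1.275, 1.098]
ft_force: [1.2, -0.8, -1.8]
width: 15.3
```

```bash
python3 -c "
from h import *
plan([632.7,113.5,260],1.434)"
```

```text
at [544.16 -13.46 268.87] phi 1.4388 tilt [ 0.0065 -0.0162] q [-0.037  0.222  1.743 -0.017  1.17  -1.469] t 15.0333 F [ 1.2 -0.8 -1.8] Mz [-0.012 -0.036 -0.013] w 15.34
tool shift [  7.4 -71.  137.6] turn 0.0048 n 5 per row [  1.48 -14.2   27.53] 0.001
```

Request:
send_rows([
  [0, -13, 26, 0],
  [0, -13, 26, 0],
  [0, -11, 20, 0],
  [0, -8, 14, 0],
  [0, -6, 9, 0],
  [0, -4, 5, 0],
  [0, 0, 2, 0],
  [0, 0, 0, 0],
])

```text
t: 15.7
ee_pos: [614.7, 95.9, 260.3]
orientation: [-1.126, 1.279, 1.111]
ft_force: [-0.4, -0.6, -3.2]
width: 15.5
```

```bash
python3 -c "
from h import *
plan([632.7,113.5,260],1.434)"
```

```text
at [614.72  95.91 260.33] phi 1.4456 tilt [-0.0033 -0.0151] q [ 0.143  0.359  1.574 -0.015  1.214 -1.297] t 15.7 F [-0.4 -0.6 -3.2] Mz [-0.019  0.057  0.024] w 15.45
tool shift [  0.  -15.6  19.7] turn 0.0116 n 1 per row [  0.   -15.64  19.7 ] 0.0116
```

Request:
send_rows([
  [0, -4, 5, 0.01],
  [0, -5, 6, 0],
  [0, -4, 5, 0],
  [0, -2, 2, 0],
  [0, -1, 1, 0],
  [0, 0, 0, 0],
  [0, 0, 0, 0],
])

```text
t: 16.28
ee_pos: [634.0, 111.0, 260.4]
orientation: [-1.115, 1.286, 1.099]
ft_force: [-0.5, -0.1, -2.9]
width: 15.6
```

Run:
```python
from h import *
plan([633.7,113.3,260],1.434)
d=save('scene','scene5');o=ctrl.get_obs();p=o['ee_pos']
u,v=map(int,proj(d,[633,113,200]));print(u,v)
print('tip if vertical',proj(d,p-[0,0,48.4]),'hole',proj(d,[632.2,112.7,183]))
cv2.imwrite('pics/s5k.png',cv2.cvtColor(cv2.resize(d['img'][v-35:v+25,u-39:u+39],(780,600),interpolation=cv2.INTER_CUBIC),cv2.COLOR_RGB2BGR))
print(u-39,v-35)
```

```text
at [633.95 111.01 260.36] phi 1.4304 tilt [-0.0039 -0.0157] q [ 0.163  0.393  1.523 -0.016  1.232 -1.262] t 16.2833 F [-0.5 -0.1 -2.9] Mz [0.019 0.01  0.003] w 15.6
tool shift [0.3 0.6 2.2] turn -0.0036 n 1 per row [0.33 0.57 2.23] -0.0036
272 267
tip if vertical (np.float64(271.8878390384892), np.float64(265.29462863138303)) hole (np.float64(272.2474938593776), np.float64(270.59999273150765))
233 232
```

View pics/s5k.png

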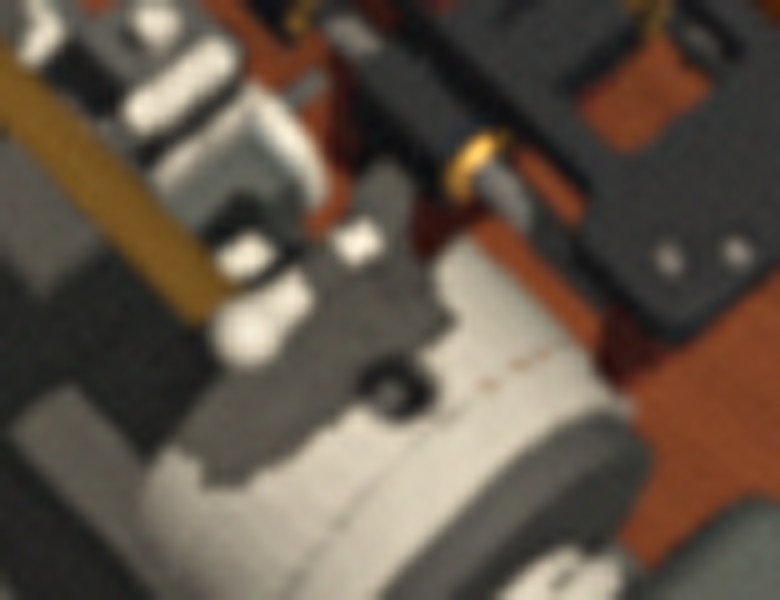

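Request:
send_rows([
  [3, 0, 2, 0],
  [4, 0, 0, 0],
  [5, 0, 0, 0],
  [5, 0, 0, 0],
  [4, 0, 0, 0],
  [3, 0, 0, 0],
  [1, 0, 0, 0],
  [0, 0, 0, 0],
])

```text
t: 17.0
ee_pos: [633.0, 112.1, 231.8]
orientation: [-1.114, 1.288, 1.1]
ft_force: [-0.2, -0.7, -2.7]
width: 15.3
```

Run:
```python
from h import *
plan([633.7,113.3,234],1.434)
d=save('scene','scene6');o=ctrl.get_obs();p=o['ee_pos']
print('tip if vertical',proj(d,p-[0,0,48.4]),'hole',proj(d,[632.2,112.7,183]))
a=np.clip(d['img'][245:290,240:305].astype(float)*1.6,0,255).astype(np.uint8)
cv2.imwrite('pics/s6k.png',cv2.cvtColor(cv2.resize(a,None,fx=12,fy=12,interpolation=cv2.INTER_CUBIC),cv2.COLOR_RGB2BGR))
d=save('wrist','wrist6')
```

```text
at [632.97 112.08 231.83] phi 1.4299 tilt [-0.0056 -0.0161] q [ 0.165  0.419  1.552 -0.016  1.18  -1.259] t 17.0 F [-0.2 -0.7 -2.7] Mz [ 0.067 -0.006 -0.04 ] w 15.32
tool shift [-2.2 -0.5  1.3] turn -0.0041 n 1 per row [-2.19 -0.55  1.27] -0.0041
tip if vertical (np.float64(271.85346738916695), np.float64(270.5790359248678)) hole (np.float64(272.2474938593776), np.float64(270.59999273150765))
```

View pics/s6k.png

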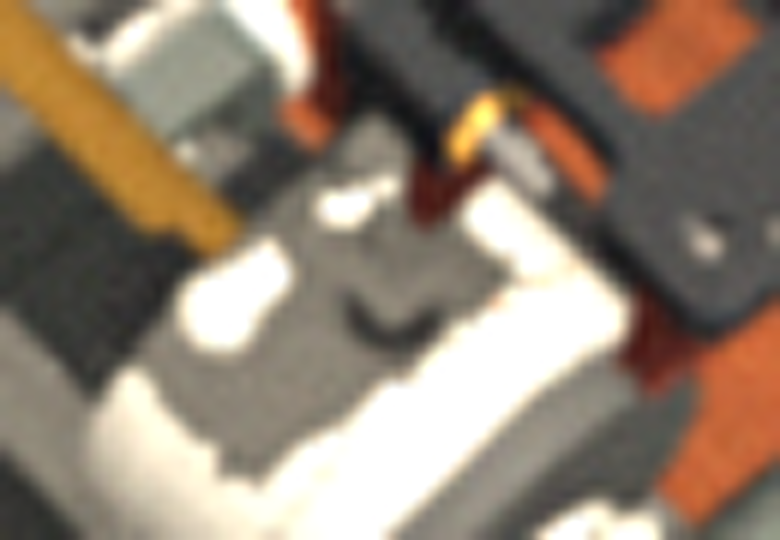

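View pics/wrist6.png

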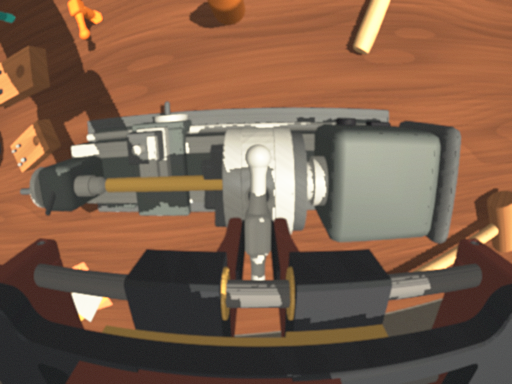

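Request:
send_rows([
  [1, 0, 0.5, 0],
  [1.5, 0, 0.3, 0],
  [1.5, 0, 0, 0],
  [1, 0, 0, 0],
])

```text
t: 17.43
ee_pos: [634.0, 113.1, 228.0]
orientation: [-1.115, 1.285, 1.099]
ft_force: [-0.7, 0.4, -3.4]
width: 15.4
```

```bash
python3 -c "
from h import *
plan([633.2,112.8,224],1.434)"
```

```text
at [634.03 113.09 227.99] phi 1.43 tilt [-0.0029 -0.0157] q [ 0.166  0.423  1.554 -0.016  1.17  -1.258] t 17.4333 F [-0.7  0.4 -3.4] Mz [ 0.013 -0.044 -0.017] w 15.37
tool shift [ 4.   0.8 -0.3] turn -0.004 n 1 per row [ 4.    0.77 -0.34] -0.004
```

Request:
send_rows([
  [1, 0.4, 0, 0],
  [1, 0.3, 0, 0],
  [1, 0, 0, 0],
])

```text
t: 17.68
ee_pos: [633.3, 113.2, 224.8]
orientation: [-1.115, 1.285, 1.098]
ft_force: [-0.6, 0.6, -2.6]
width: 15.6
```

Request:
send_rows([
  [1, 0, 0, 0],
  [1, 0, 0, 0],
  [1, 0, 0, 0],
])

```text
t: 17.93
ee_pos: [633.3, 113.1, 221.6]
orientation: [-1.116, 1.285, 1.098]
ft_force: [0.8, -0.1, -2.0]
width: 15.1
```

```bash
python3 -c "
from h import *
plan([633.2,112.8,210.4],1.434)"
```

```text
at [633.3  113.07 221.57] phi 1.43 tilt [-0.0026 -0.0158] q [ 0.166  0.428  1.562 -0.017  1.157 -1.257] t 17.9333 F [ 0.8 -0.1 -2. ] Mz [0.002 0.011 0.019] w 15.07
tool shift [11.2  0.1 -0.1] turn -0.004 n 1 per row [11.17  0.05 -0.1 ] -0.004
```

Request:
send_rows([
  [1, 0, 0, 0],
  [1, 0, 0, 0],
  [1, 0, 0, 0],
])

```text
t: 18.18
ee_pos: [633.3, 112.8, 218.3]
orientation: [-1.116, 1.285, 1.098]
ft_force: [-0.2, -0.6, -2.5]
width: 15.7
```

Request:
send_rows([
  [1, 0, 0, 0],
  [1, 0, 0, 0],
  [1, 0, 0, 0],
])

```text
t: 18.43
ee_pos: [633.3, 112.7, 214.9]
orientation: [-1.116, 1.285, 1.098]
ft_force: [0.0, 0.3, -2.8]
width: 15.2
```

```bash
python3 -c "
from h import *
plan([633.2,112.8,210.4],1.434)"
```

```text
at [633.34 112.72 214.94] phi 1.43 tilt [-0.0026 -0.0161] q [ 0.166  0.434  1.568 -0.017  1.145 -1.257] t 18.4333 F [ 0.   0.3 -2.8] Mz [-0.088 -0.018 -0.028] w 15.22
tool shift [4.5 0.2 0.1] turn -0.004 n 1 per row [4.54 0.15 0.13] -0.004
```

It is dropping straight in. I'll continue to the floor.

Request:
send_rows([
  [1, 0, 0, 0],
  [1, 0, 0, 0],
  [1, 0, 0, 0],
])

```text
t: 18.68
ee_pos: [633.4, 112.7, 211.6]
orientation: [-1.116, 1.285, 1.098]
ft_force: [0.2, -0.2, -1.7]
width: 15.7
```

Request:
send_rows([
  [1, 0, 0, 0],
  [0.7, 0, 0, 0],
  [0.7, 0, 0, 0],
])

```text
t: 18.93
ee_pos: [634.1, 112.7, 210.4]
orientation: [-1.116, 1.284, 1.097]
ft_force: [-0.9, -0.3, 3.2]
width: 15.4
```

```bash
python3 -c "
from h import *
plan([633.2,112.8,210.4],1.434)"
```

```text
at [634.14 112.74 210.39] phi 1.4299 tilt [-0.0006 -0.0158] q [ 0.166  0.439  1.572 -0.017  1.134 -1.257] t 18.9333 F [-0.9 -0.3  3.2] Mz [-0.182  0.379  0.024] w 15.4
tool shift [-0.   0.9 -0.1] turn -0.0041 n 1 per row [-0.01  0.94 -0.07] -0.0041
```

Request:
send_rows([
  [0, 0.3, 0, 0],
  [0.2, 0, 0, 0],
  [0.2, 0, 0, 0],
  [0.2, 0, 0, 0.04],
  [0.2, 0, 0, 0.06],
  [0.2, 0, 0, 0.06],
])

```text
t: 19.43
ee_pos: [633.5, 112.3, 210.4]
orientation: [-0.994, 1.349, 0.972]
ft_force: [-1.8, -1.2, 2.0]
width: 15.3
```

```bash
python3 -c "
from h import *
plan([633.2,112.8,210.4],1.0)"
```

```text
at [633.54 112.32 210.43] phi 1.266 tilt [-0.0006 -0.0167] q [ 0.165  0.438  1.573 -0.018  1.134 -1.093] t 19.4333 F [-1.8 -1.2  2. ] Mz [-0.236  0.35   0.141] w 15.32
tool shift [0.  0.5 0.4] turn 0.266 n 3 per row [0.01 0.16 0.12] 0.0887
```

Request:
send_rows([
  [0.2, 0, 0, 0.06],
  [0.2, 0, 0, 0.06],
  [0.2, 0, 0, 0.06],
  [0.2, 0, 0, 0.06],
  [0.2, 0, 0, 0.06],
])

```text
t: 19.85
ee_pos: [633.3, 112.0, 210.4]
orientation: [-0.756, 1.449, 0.731]
ft_force: [-0.9, -0.7, 2.2]
width: 15.4
```

```bash
python3 -c "
from h import *
plan([633.2,112.8,210.4],1.0)"
```

```text
at [633.29 111.96 210.43] phi 0.9517 tilt [-0.0006 -0.0175] q [ 0.165  0.438  1.574 -0.019  1.134 -0.778] t 19.85 F [-0.9 -0.7  2.2] Mz [-0.158  0.292  0.091] w 15.35
tool shift [0.  0.6 0.6] turn -0.0483 n 1 per row [0.02 0.56 0.63] -0.0483
```

Request:
send_rows([
  [0.2, 0, 0, 0.06],
  [0.2, 0, 0, 0.06],
  [0.2, 0, 0, 0.06],
  [0.2, 0, 0, 0.06],
])

```text
t: 20.18
ee_pos: [633.1, 111.8, 210.4]
orientation: [-0.562, 1.507, 0.535]
ft_force: [-0.9, -1.6, 2.1]
width: 15.4
```

```bash
python3 -c "
from h import *
plan([633.2,112.8,210.4],1.0)"
```

```text
at [633.08 111.82 210.44] phi 0.7002 tilt [-0.0007 -0.0179] q [ 0.165  0.437  1.574 -0.019  1.134 -0.527] t 20.1833 F [-0.9 -1.6  2.1] Mz [-0.179  0.362  0.118] w 15.39
tool shift [0.  0.7 0.7] turn -0.2998 n 3 per row [0.01 0.22 0.24] -0.0999
```

Request:
send_rows([
  [0.2, 0, 0, 0.05],
  [0.2, 0, 0, 0.05],
  [0.2, 0, 0, 0.05],
])

```text
t: 20.43
ee_pos: [632.9, 111.8, 210.4]
orientation: [-0.439, 1.534, 0.412]
ft_force: [-1.3, -1.4, 1.6]
width: 15.6
```

```bash
python3 -c "
from h import *
plan([633.2,112.8,210.4],0.5)"
```

```text
at [632.93 111.76 210.45] phi 0.5425 tilt [-0.0008 -0.0182] q [ 0.166  0.437  1.574 -0.02   1.134 -0.369] t 20.4333 F [-1.3 -1.4  1.6] Mz [-0.102  0.315  0.12 ] w 15.58
tool shift [0.  0.8 0.8] turn 0.0425 n 1 per row [0.03 0.75 0.77] 0.0425
```

Request:
send_rows([
  [0.2, 0, 0, 0.05],
  [0.2, 0, 0, 0.05],
  [0.2, 0, 0, 0.05],
])

```text
t: 20.68
ee_pos: [632.8, 111.7, 210.4]
orientation: [-0.317, 1.554, 0.289]
ft_force: [-1.8, -0.2, 1.9]
width: 15.6
```

```bash
python3 -c "
from h import *
plan([633.2,112.8,210.4],0.5)"
```

```text
at [632.77 111.74 210.43] phi 0.3854 tilt [-0.0009 -0.0183] q [ 0.166  0.437  1.575 -0.02   1.134 -0.211] t 20.6833 F [-1.8 -0.2  1.9] Mz [-0.15   0.369  0.082] w 15.62
tool shift [0.  0.8 0.8] turn -0.1146 n 2 per row [0.   0.41 0.4 ] -0.0573
```

Request:
send_rows([
  [0.2, 0, 0, 0.05],
  [0.2, 0, 0, 0.05],
  [0.2, 0, 0, 0.05],
  [0.2, 0, 0, 0.05],
])

```text
t: 21.02
ee_pos: [632.6, 111.8, 210.4]
orientation: [-0.153, 1.569, 0.124]
ft_force: [-1.6, -0.6, 1.3]
width: 15.3
```

```bash
python3 -c "
from h import *
plan([633.2,112.8,210.4],0.5)"
```

```text
at [632.57 111.79 210.42] phi 0.1759 tilt [-0.0009 -0.0183] q [ 0.166  0.437  1.575 -0.02   1.134 -0.002] t 21.0167 F [-1.6 -0.6  1.3] Mz [-0.17   0.404  0.085] w 15.28
tool shift [-0.   0.9  0.8] turn -0.3241 n 3 per row [-0.    0.29  0.27] -0.108
```

Request:
send_rows([
  [0.2, 0, 0, 0.05],
  [0.2, 0, 0, 0.05],
  [0.2, 0, 0, 0.05],
  [0.2, 0, 0, 0.05],
])

```text
t: 21.35
ee_pos: [632.3, 112.0, 210.4]
orientation: [0.011, 1.571, -0.04]
ft_force: [-1.6, 0.9, 1.7]
width: 15.2
```

```bash
python3 -c "
from h import *
plan([633.2,112.8,210.4],0.5)"
```

```text
at [632.34 112.   210.41] phi -0.0322 tilt [-0.001  -0.0184] q [ 0.166  0.437  1.575 -0.02   1.134  0.207] t 21.35 F [-1.6  0.9  1.7] Mz [-0.032  0.359  0.532] w 15.21
tool shift [-0.   0.8  0.8] turn -0.5322 n 5 per row [-0.    0.17  0.17] -0.1064
```

Request:
send_rows([
  [0.2, 0, 0, 0.05],
  [0.2, 0, 0, 0.05],
])

```text
t: 21.52
ee_pos: [632.4, 112.3, 210.4]
orientation: [0.091, 1.567, -0.12]
ft_force: [-0.6, -0.5, 1.7]
width: 15.7
```

```bash
python3 -c "
from h import *
plan([633.2,112.8,210.4],0.5)"
```

```text
at [632.42 112.25 210.44] phi -0.1346 tilt [-0.0005 -0.0186] q [ 0.167  0.437  1.575 -0.02   1.133  0.31 ] t 21.5167 F [-0.6 -0.5  1.7] Mz [-0.143  0.268  0.769] w 15.7
tool shift [0.  0.6 0.7] turn -0.6346 n 6 per row [0.01 0.11 0.12] -0.1058
```

Request:
send_rows([
  [0.2, 0, 0, 0.05],
  [0.2, 0, 0, 0.05],
  [0.2, 0, 0, 0.03],
  [0.2, 0, 0, 0.03],
])

```text
t: 21.85
ee_pos: [632.8, 112.1, 210.5]
orientation: [0.217, 1.554, -0.249]
ft_force: [-0.5, -1.5, 0.6]
width: 16.2
```

```bash
python3 -c "
from h import *
plan([633.2,112.8,210.4],0.5)"
```

```text
at [632.82 112.15 210.48] phi -0.2965 tilt [ 0.0012 -0.0207] q [ 0.168  0.436  1.576 -0.023  1.132  0.474] t 21.85 F [-0.5 -1.5  0.6] Mz [-0.199  0.301  0.869] w 16.22
tool shift [0.1 0.7 0.2] turn -0.7965 n 8 per row [0.01 0.09 0.02] -0.0996
```

Request:
send_rows([
  [0.1, 0, 0, -0.05],
  [0.1, 0, 0, -0.05],
])

```text
t: 22.02
ee_pos: [632.7, 112.2, 210.5]
orientation: [0.136, 1.562, -0.169]
ft_force: [-0.7, -1.0, 0.9]
width: 16.0
```

```bash
python3 -c "
from h import *
plan([633.2,112.8,210.4],0.5)"
```

```text
at [632.74 112.17 210.48] phi -0.194 tilt [ 0.0013 -0.0213] q [ 0.168  0.436  1.576 -0.023  1.132  0.372] t 22.0167 F [-0.7 -1.   0.9] Mz [-0.153  0.394  0.211] w 15.98
tool shift [0.1 0.7 0.3] turn -0.694 n 7 per row [0.01 0.1  0.05] -0.0991
```

Request:
send_rows([
  [0, 0, 0, -0.03],
  [0, 0, 0, 0],
])

```text
t: 22.18
ee_pos: [632.5, 112.1, 210.5]
orientation: [0.108, 1.564, -0.142]
ft_force: [-0.6, -0.7, 0.5]
width: 15.2
```

Run:
```python
from h import *
plan([633.2,112.8,210.4],0.5)
d=save('wrist','wrist7')
```

```text
at [632.49 112.09 210.47] phi -0.1596 tilt [ 0.0009 -0.0217] q [ 0.168  0.436  1.576 -0.024  1.132  0.338] t 22.1833 F [-0.6 -0.7  0.5] Mz [-0.21   0.297  0.089] w 15.23
tool shift [0.1 0.8 0.6] turn -0.6596 n 6 per row [0.01 0.14 0.1 ] -0.1099
```

View pics/wrist7.png

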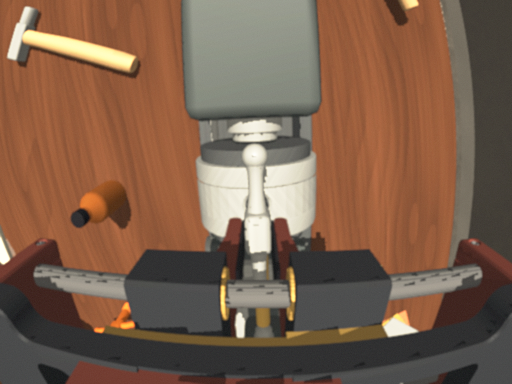

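Request:
send_rows([
  [-2, 0, 0, 0],
  [-3, 0, 0, 0],
  [-4, 0, 0, 0],
  [-4, 0, 0, 0],
  [-4, 0, 0, 0],
])

```text
t: 22.65
ee_pos: [626.3, 111.2, 211.7]
orientation: [0.108, 1.582, -0.15]
ft_force: [7.3, 0.5, -27.7]
width: 15.3
```

```bash
python3 -c "
from h import *
plan([632.5,112.5,280],0)"
```

```text
at [626.33 111.2  211.68] phi -0.1643 tilt [-0.0176 -0.0249] q [ 0.168  0.435  1.575 -0.024  1.153  0.342] t 22.65 F [  7.3   0.5 -27.7] Mz [ 0.282 -1.495  0.214] w 15.29
tool shift [-68.4   0.4   5. ] turn -0.1643 n 2 per row [-34.21   0.21   2.48] -0.0822
```

Request:
send_rows([
  [1, 0, 2, 0],
  [0.5, 0, 2, -0.03],
  [0, 0, 1, -0.03],
])

```text
t: 22.9
ee_pos: [630.0, 111.5, 211.4]
orientation: [0.063, 1.59, -0.102]
ft_force: [-3.4, -0.5, -5.2]
width: 15.4
```

```bash
python3 -c "
from h import *
plan([632.5,112.5,210.5],-0.1)"
```

```text
at [629.98 111.48 211.43] phi -0.1052 tilt [-0.0223 -0.0233] q [ 0.167  0.443  1.563 -0.021  1.161  0.28 ] t 22.9 F [-3.4 -0.5 -5.2] Mz [-0.111  0.921 -0.119] w 15.4
tool shift [0.9 1.3 2.4] turn -0.0052 n 1 per row [0.85 1.3  2.42] -0.0052
```

Request:
send_rows([
  [0, 0, 0, 0.02],
  [0, 0, 0, 0],
  [0, 0, 0, 0],
  [0, 0, 0, 0],
  [0, 0, 0, 0],
  [0, 0, 0, 0],
], fingers=0.4)

```text
t: 23.4
ee_pos: [633.5, 112.4, 216.4]
orientation: [0.086, 1.58, -0.121]
ft_force: [0.3, -0.6, 0.9]
width: 35.4
```

Run:
```python
from h import *
plan([632.5,112.5,210.5],-0.1)
d=save('wrist','wrist8');save('scene','scene8')
```

```text
at [633.49 112.39 216.43] phi -0.1316 tilt [-0.0134 -0.021 ] q [ 0.167  0.439  1.557 -0.02   1.162  0.306] t 23.4 F [ 0.3 -0.6  0.9] Mz [-0.054  0.052 -0.019] w 35.37
tool shift [ 5.9  0.1 -0.9] turn -0.0316 n 1 per row [ 5.94  0.11 -0.94] -0.0316
```

View pics/wrist8.png

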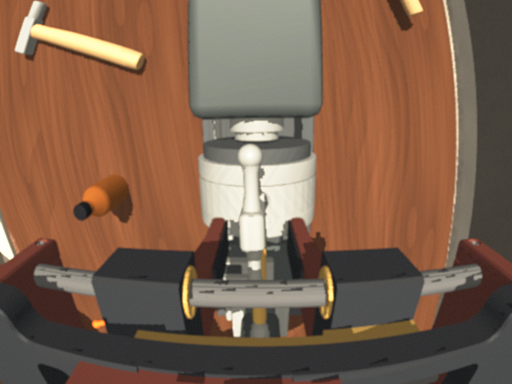

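Run:
```python
from h import *
d=load('wrist8')
cv2.imwrite('pics/w8c.png',cv2.cvtColor(cv2.resize(d['img'][135:285,180:330],(750,750)[:2],interpolation=cv2.INTER_CUBIC)[:600],cv2.COLOR_RGB2BGR))
print(fray(d,250.5,156,228),fray(d,252,234,240))
print(d['depth'][225:245:4,246:260:3].round(0),d['world_from_camera'][2,3])
```

```text
[635.16835397 157.63968027 228.        ] [630.25936395 112.68446451 240.        ]
[[175. 175. 177. 175. 174.]
 [177. 176. 177. 176. 175.]
 [178. 177. 177. 177. 178.]
 [178. 179. 178. 179. 178.]
 [179. 179. 180. 179. 178.]] 402.34653811545485
```

View pics/w8c.png

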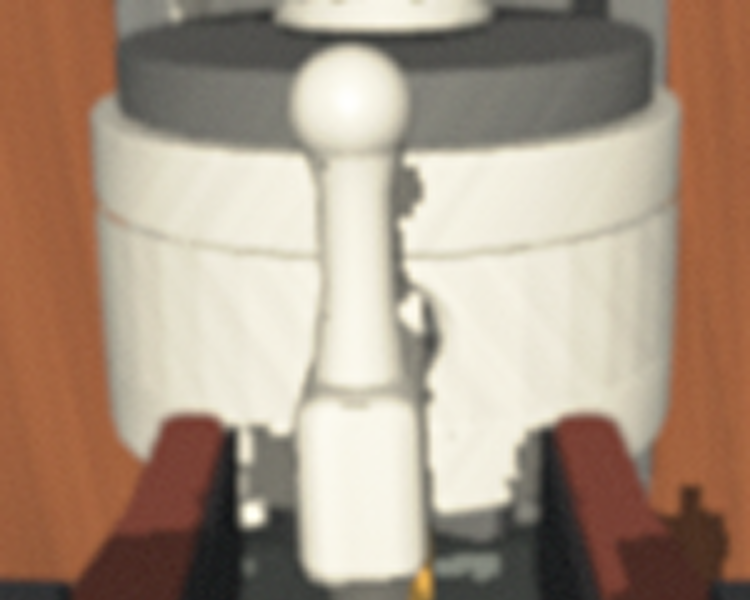

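Run:
```python
from h import *
d=load('wrist8');K=d['mtx'];T=d['world_from_camera'];D=d['depth']
v,u=np.mgrid[150:262,225:290]
a=np.stack([u-K[0,2],v-K[1,2]],-1).astype(float);r=np.hypot(a[...,0],a[...,1]);th=r/K[0,0]
z=D[150:262,225:290]; c=np.concatenate([a/r[...,None]*np.tan(th)[...,None]*z[...,None],z[...,None]],-1)
w=c@T[:3,:3].T+T[:3,3]
m=(w[...,2]>236)&(w[...,2]<246)&(abs(w[...,0]-631)<14)&(abs(w[...,1]-113)<20)
Q=w[m];print(len(Q),Q.mean(0),Q.min(0),Q.max(0))
for lo in range(100,128,3):
    q=Q[(Q[:,1]>=lo)&(Q[:,1]<lo+3)]
    if len(q): print(lo,q[:,0].min().round(1),q[:,0].max().round(1),q[:,2].mean().round(1))
m=(w[...,2]>225)&(w[...,2]<238)&(abs(w[...,0]-633)<14)&(w[...,1]>128)&(w[...,1]<175)
Q=w[m]
for lo in range(128,172,4):
    q=Q[(Q[:,1]>=lo)&(Q[:,1]<lo+4)]
    if len(q): print(lo,q[:,0].min().round(1),q[:,0].max().round(1),q[:,2].max().round(1))
```

```text
950 [630.13655991 113.57019997 239.5030359 ] [617.20789488 100.10543686 236.03792106] [638.48439062 125.57352266 245.11280723]
100 621.9 637.0 239.4
103 621.3 637.3 239.6
106 621.7 637.4 239.7
109 621.6 637.5 239.6
112 622.0 637.8 239.7
115 622.6 638.2 239.8
118 622.9 638.5 239.8
121 617.2 638.1 239.1
124 617.2 636.0 237.7
128 626.5 637.1 235.4
132 627.0 637.1 233.9
136 628.3 637.3 233.5
140 628.8 637.9 233.5
144 628.9 638.0 234.1
148 629.0 639.5 234.4
152 627.5 641.8 236.2
156 627.7 642.1 237.1
160 628.2 641.3 235.7
```

Request:
send_rows([
  [1, 0, -1, -0.03],
  [2, 0, -0.7, 0],
  [2, 0, -0.3, 0],
  [0.5, 0, 0, 0],
  [0, 0, 0, 0],
])

```text
t: 23.92
ee_pos: [631.2, 112.4, 210.4]
orientation: [0.064, 1.582, -0.098]
ft_force: [-0.4, 0.8, -0.1]
width: 35.1
```

```bash
python3 -c "
from h import *
plan([631.5,112.4,211],-0.1)"
```

```text
at [631.22 112.42 210.35] phi -0.1027 tilt [-0.0136 -0.0211] q [ 0.167  0.442  1.568 -0.02   1.149  0.278] t 23.9167 F [-0.4  0.8 -0.1] Mz [-0.07   0.087  0.015] w 35.14
tool shift [-0.7 -0.   0.3] turn -0.0027 n 1 per row [-0.65 -0.01  0.27] -0.0027
```

Request:
send_rows([
  [0, 0, 0, 0],
  [0, 0, 0, 0],
  [0, 0, 0, 0],
  [0, 0, 0, 0],
  [0, 0, 0, 0],
  [0, 0, 0, 0],
], fingers=0)

```text
t: 24.42
ee_pos: [630.7, 112.5, 210.1]
orientation: [0.064, 1.583, -0.099]
ft_force: [0.3, 1.2, -0.1]
width: 15.6
```

```bash
python3 -c "
from h import *
plan([631.5,112.4,211],-0.1)"
```

```text
at [630.67 112.47 210.12] phi -0.1037 tilt [-0.0151 -0.0211] q [ 0.167  0.442  1.568 -0.02   1.15   0.279] t 24.4167 F [ 0.3  1.2 -0.1] Mz [-0.07   0.063 -0.036] w 15.55
tool shift [-0.9 -0.   0.8] turn -0.0037 n 1 per row [-0.89 -0.    0.82] -0.0037
```

Request:
send_rows([
  [0.1, 0, 0, 0.04],
  [0.1, 0, 0, 0.04],
])

```text
t: 24.58
ee_pos: [630.7, 112.5, 210.1]
orientation: [0.127, 1.579, -0.163]
ft_force: [-2.2, 0.3, -0.0]
width: 15.6
```

```bash
python3 -c "
from h import *
plan([631.5,112.4,211],-0.1)"
```

```text
at [630.71 112.48 210.13] phi -0.1842 tilt [-0.0148 -0.0214] q [ 0.168  0.442  1.568 -0.02   1.15   0.36 ] t 24.5833 F [-2.2  0.3 -0. ] Mz [0.005 0.228 0.542] w 15.65
tool shift [-0.9  0.   0.8] turn -0.0842 n 1 per row [-0.88  0.04  0.78] -0.0842
```

Request:
send_rows([
  [0.1, 0, 0, 0.04],
  [0.1, 0, 0, 0.04],
])

```text
t: 24.75
ee_pos: [630.6, 112.5, 210.1]
orientation: [0.19, 1.572, -0.227]
ft_force: [-0.6, 0.5, 0.3]
width: 15.8
```

```bash
python3 -c "
from h import *
plan([631.5,112.4,211],-0.1)"
```

```text
at [630.65 112.51 210.1 ] phi -0.2653 tilt [-0.0147 -0.022 ] q [ 0.168  0.442  1.568 -0.021  1.15   0.442] t 24.75 F [-0.6  0.5  0.3] Mz [0.028 0.316 0.805] w 15.83
tool shift [-0.9  0.1  0.8] turn -0.1653 n 2 per row [-0.45  0.05  0.42] -0.0827
```

Request:
send_rows([
  [0, 0, 0, -0.04],
  [0, 0, 0, -0.04],
  [0, 0, 0, -0.04],
  [0, 0, 0, 0],
])

```text
t: 25.08
ee_pos: [630.6, 112.6, 210.1]
orientation: [0.091, 1.581, -0.128]
ft_force: [-0.9, -0.6, -0.7]
width: 15.4
```

```bash
python3 -c "
from h import *
for i in range(3): plan([631.5,112.4,211],-0.1); ctrl.get_image('top')"
```

```text
at [630.63 112.58 210.1 ] phi -0.1392 tilt [-0.0144 -0.0231] q [ 0.169  0.442  1.568 -0.022  1.15   0.317] t 25.0833 F [-0.9 -0.6 -0.7] Mz [-0.084  0.116  0.165] w 15.44
tool shift [-0.9 -0.1  0.9] turn -0.0392 n 1 per row [-0.91 -0.08  0.88] -0.0392
at [630.62 112.56 210.1 ] phi -0.1413 tilt [-0.0144 -0.023 ] q [ 0.169  0.442  1.568 -0.022  1.15   0.319] t 25.1333 F [-0.1 -0.3  0.2] Mz [-0.079  0.159  0.257] w 15.27
tool shift [-0.9 -0.1  0.9] turn -0.0413 n 1 per row [-0.91 -0.05  0.88] -0.0413
at [630.61 112.59 210.12] phi -0.142 tilt [-0.0144 -0.023 ] q [ 0.169  0.442  1.568 -0.022  1.15   0.32 ] t 25.1833 F [-1.4 -0.1 -0.3] Mz [-0.099  0.137  0.178] w 15.36
tool shift [-0.9 -0.1  0.9] turn -0.042 n 1 per row [-0.88 -0.08  0.89] -0.042
```

Request:
send_rows([
  [0, 0, 0, -0.035],
  [-0.5, 0, 0, 0],
  [-1, 0, 0, 0],
  [-1, 0, 0, 0],
])

```text
t: 25.57
ee_pos: [630.0, 112.3, 210.3]
orientation: [0.069, 1.584, -0.107]
ft_force: [2.2, -0.1, -9.7]
width: 15.3
```

```bash
python3 -c "
from h import *
plan([630.6,112.4,211],-0.1)"
```

```text
at [630.   112.34 210.28] phi -0.1116 tilt [-0.0164 -0.0232] q [ 0.168  0.442  1.568 -0.022  1.152  0.289] t 25.5667 F [ 2.2 -0.1 -9.7] Mz [ 0.027 -0.559  0.151] w 15.31
tool shift [-0.7  0.1  0.6] turn -0.0116 n 1 per row [-0.73  0.11  0.58] -0.0116
```

Request:
send_rows([
  [0, 0, 1, -0.03],
  [-1.5, 0, 0.7, 0],
  [-2, 0, 0.5, 0],
])

```text
t: 25.82
ee_pos: [630.1, 112.1, 210.4]
orientation: [0.047, 1.591, -0.086]
ft_force: [3.6, 0.8, -21.7]
width: 15.1
```

```bash
python3 -c "
from h import *
plan([630.6,112.4,211],-0.1)"
```

```text
at [630.05 112.14 210.44] phi -0.0848 tilt [-0.0226 -0.0234] q [ 0.168  0.444  1.563 -0.021  1.16   0.261] t 25.8167 F [  3.6   0.8 -21.7] Mz [ 0.149 -0.791 -0.042] w 15.11
tool shift [-0.6  0.3  0.5] turn 0.0152 n 1 per row [-0.57  0.29  0.51] 0.0152
```

Request:
send_rows([
  [1.5, 0, 0.5, 0],
  [0.5, 0, 0.5, -0.04],
  [0, 0, 0, -0.03],
])

```text
t: 26.07
ee_pos: [631.2, 112.3, 210.3]
orientation: [-0.005, 1.593, -0.031]
ft_force: [-0.3, -0.3, -9.0]
width: 15.4
```

```bash
python3 -c "
from h import *
for i in range(2): plan([630.6,112.4,211],-0.1); ctrl.get_image('top')"
```

```text
at [631.19 112.35 210.26] phi -0.0167 tilt [-0.0227 -0.0228] q [ 0.167  0.446  1.561 -0.02   1.161  0.192] t 26.0667 F [-0.3 -0.3 -9. ] Mz [-0.018  0.082 -0.024] w 15.38
tool shift [-0.7  0.  -0.6] turn 0.0833 n 1 per row [-0.73  0.03 -0.61] 0.0833
at [631.23 112.32 210.25] phi -0.0151 tilt [-0.0225 -0.0229] q [ 0.167  0.446  1.561 -0.021  1.161  0.191] t 26.1167 F [ 0.6  0.1 -6. ] Mz [-0.056  0.164  0.084] w 15.28
tool shift [-0.7  0.  -0.6] turn 0.0849 n 1 per row [-0.74  0.05 -0.65] 0.0849
```

Request:
send_rows([
  [-1, 0, 0.3, 0],
  [-1.5, 0, 0.5, 0],
  [-2, 0, 0.5, 0],
  [-2, 0, 0.5, 0],
])

```text
t: 26.5
ee_pos: [630.3, 112.0, 210.6]
orientation: [-0.003, 1.601, -0.036]
ft_force: [3.1, 0.3, -25.1]
width: 15.4
```

```bash
python3 -c "
from h import *
plan([631,112.4,211],-0.1)"
```

```text
at [630.29 111.95 210.63] phi -0.0214 tilt [-0.0307 -0.0243] q [ 0.167  0.449  1.556 -0.02   1.171  0.196] t 26.5 F [  3.1   0.3 -25.1] Mz [ 0.223 -0.857  0.067] w 15.37
tool shift [-0.4  0.5  0.7] turn 0.0786 n 1 per row [-0.4   0.45  0.69] 0.0786
```

Request:
send_rows([
  [1.5, 0, 0.5, 0],
  [1, 0, 0.5, 0],
  [0, 0, 0, 0],
])

```text
t: 26.75
ee_pos: [631.3, 112.2, 210.5]
orientation: [-0.002, 1.601, -0.036]
ft_force: [-1.0, 1.0, -17.3]
width: 15.5
```

Request:
send_rows([
  [0, 0, 0, 0],
  [0, 0, 0, 0],
  [0, 0, 0, 0],
  [-1, 0, 0, 0],
  [-3, 0, 0, 0],
  [-5, 0, 0, 0],
  [-7, 0, 0, 0],
  [-9, 0, 0, 0],
  [-9, 0, 0, 0],
  [-9, 0, 0, 0],
], fingers=0.6)

```text
t: 27.58
ee_pos: [638.4, 113.6, 266.1]
orientation: [0.0, 1.584, -0.035]
ft_force: [-0.4, -0.5, 0.2]
width: 52.6
```

Run:
```python
from h import *
plan([631,112.4,211],-0.1)
d=save('wrist','wrist9')
d=save('scene','scene9')
cv2.imwrite('pics/s9k.png',cv2.cvtColor(cv2.resize(d['img'][230:300,230:310],(800,700),interpolation=cv2.INTER_CUBIC)[:600],cv2.COLOR_RGB2BGR))
```

```text
at [638.45 113.59 266.12] phi -0.0229 tilt [-0.0138 -0.022 ] q [ 0.168  0.402  1.497 -0.02   1.26   0.197] t 27.5833 F [-0.4 -0.5  0.2] Mz [-0.034  0.04   0.024] w 52.57
tool shift [55.2 -0.1 -6.7] turn 0.0771 n 2 per row [27.61 -0.06 -3.34] 0.0386
```

View pics/wrist9.png

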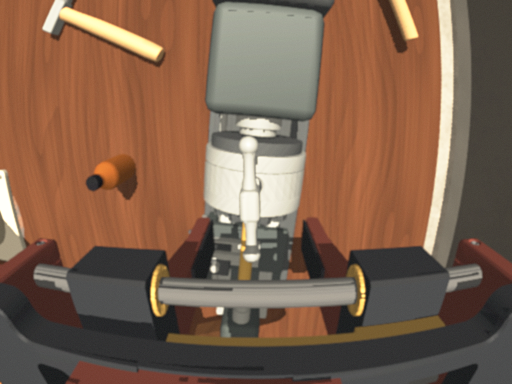

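View pics/s9k.png

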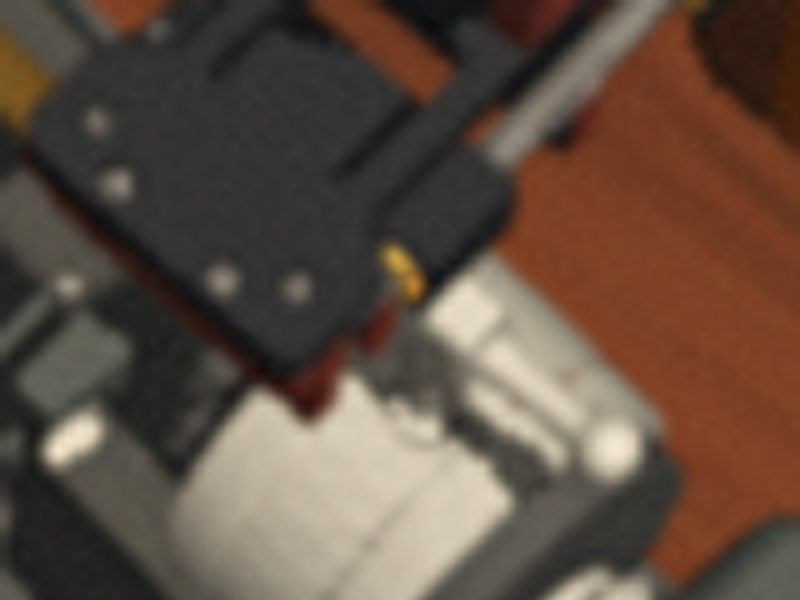

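Request:
send_rows([
  [-9, 0, 0, 0],
  [-9, 0, 0, 0],
  [-9, 0, 0, 0],
  [-9, 0, 0, 0],
  [-9, 0, 0, 0],
  [-7, 0, 0, 0],
  [-5, 0, 0, 0],
  [-3, 0, 0, 0],
  [-1, 0, 0, 0],
  [0, 0, 0, 0],
])

```text
t: 28.52
ee_pos: [640.1, 115.3, 335.5]
orientation: [0.001, 1.58, -0.035]
ft_force: [0.9, -0.1, 0.7]
width: 52.8
```

Run:
```python
from h import *
plan([631,112.4,211],-0.1)
d=save('wrist','wrist10');K=d['mtx'];T=d['world_from_camera'];D=d['depth']
v,u=np.mgrid[0:384,0:512]
a=np.stack([u-K[0,2],v-K[1,2]],-1).astype(float);r=np.hypot(a[...,0],a[...,1])+1e-9;th=r/K[0,0]
c=np.concatenate([a/r[...,None]*(np.tan(np.minimum(th,1.4))*D)[...,None],D[...,None]],-1)
w=c@T[:3,:3].T+T[:3,3]
m=(w[...,2]>225)&(w[...,2]<250)&(abs(w[...,0]-631)<20)&(abs(w[...,1]-113)<65)&(D>0)
Q=w[m];print(len(Q))
for lo in range(50,180,4):
    q=Q[(Q[:,1]>=lo)&(Q[:,1]<lo+4)]
    if len(q): print(lo,q[:,0].min().round(1),q[:,0].max().round(1),((q[:,0].min()+q[:,0].max())/2).round(2),np.percentile(q[:,2],90).round(1))
H=Q[(abs(Q[:,1]-112.5)<10)&(Q[:,2]>238)];A=np.c_[H[:,:2]-H[:,:2].mean(0),np.ones(len(H))];s=np.linalg.lstsq(A,H[:,2],rcond=None)[0];print('top slope',s,len(H))
```

```text
at [640.1  115.27 335.55] phi -0.0228 tilt [-0.01   -0.0214] q [ 0.17   0.352  1.414 -0.02   1.389  0.196] t 28.5167 F [ 0.9 -0.1  0.7] Mz [-0.046  0.056 -0.072] w 52.83
tool shift [124.7  -0.4  -7.8] turn 0.0772 n 4 per row [31.17 -0.09 -1.96] 0.0193
1209
58 626.5 637.2 631.84 234.6
62 624.4 638.3 631.37 236.0
66 624.5 638.3 631.42 235.8
70 625.6 636.3 630.97 234.4
74 626.9 635.4 631.14 233.4
78 627.0 635.5 631.24 233.6
82 627.2 635.6 631.39 233.5
86 627.3 635.7 631.49 233.6
90 626.3 635.8 631.07 233.6
94 626.5 636.9 631.71 234.2
98 624.0 638.1 631.08 240.3
102 624.2 639.2 631.69 241.1
106 624.3 639.3 631.82 241.1
110 623.3 639.4 631.33 240.9
114 623.5 639.4 631.46 240.8
118 623.6 639.4 631.52 241.0
122 624.6 638.6 631.6 239.9
126 626.5 636.7 631.58 234.2
130 626.7 636.6 631.65 233.3
134 626.7 635.8 631.29 233.2
138 626.8 635.9 631.37 232.9
142 627.0 636.0 631.49 232.7
146 627.1 636.1 631.58 233.2
150 626.1 637.2 631.65 234.3
154 624.5 638.3 631.4 235.1
158 624.5 638.4 631.45 235.5
162 625.5 637.4 631.44 233.4
top slope [-1.77277180e-03 -1.93187633e-02  2.40001104e+02] 285
```

Request:
send_rows([
  [38, 0, -2, 0],
  [0, 0, -2, 0],
  [0, 0, -2, 0],
  [38, 0, 0, 0],
  [0, 0, 0, 0],
  [0, 0, 0, 0],
])

```text
t: 29.07
ee_pos: [634.4, 114.1, 262.3]
orientation: [0.001, 1.577, -0.034]
ft_force: [0.5, -0.4, 0.9]
width: 52.6
```

```bash
python3 -c "
from h import *
plan([631.6,112.2,211],0)"
```

```text
at [634.41 114.13 262.26] phi -0.0228 tilt [-0.007  -0.0208] q [ 0.17   0.395  1.516 -0.02   1.241  0.199] t 29.0667 F [ 0.5 -0.4  0.9] Mz [-0.074 -0.005  0.038] w 52.62
tool shift [51.3 -0.9 -2.4] turn -0.0228 n 2 per row [25.66 -0.46 -1.21] -0.0114
```

Request:
send_rows([
  [5, 0, -1, -0.02],
  [8, 0, -1, 0],
  [9, 0, 0, 0],
  [9, 0, 0, 0],
  [7, 0, 0, 0],
  [5, 0, 0, 0],
  [3, 0, 0, 0],
  [1, 0, 0, 0],
  [0, 0, 0, 0],
])

```text
t: 29.82
ee_pos: [634.9, 113.7, 217.5]
orientation: [-0.015, 1.571, -0.016]
ft_force: [0.4, -0.1, 0.8]
width: 52.5
```

```bash
python3 -c "
from h import *
plan([631.6,112.2,213],0)"
```

```text
at [634.88 113.7  217.5 ] phi -0.0005 tilt [-0.0001 -0.0196] q [ 0.169  0.433  1.563 -0.021  1.149  0.178] t 29.8167 F [ 0.4 -0.1  0.8] Mz [-0.113  0.011 -0.054] w 52.54
tool shift [ 4.5 -1.4 -3.3] turn -0.0005 n 1 per row [ 4.53 -1.41 -3.28] -0.0005
```

Request:
send_rows([
  [1, -0.5, -1.2, 0],
  [1, -0.5, -1.2, 0],
  [1, 0, -0.6, 0],
  [0.5, 0, 0, 0],
  [0, 0, 0, 0],
])

```text
t: 30.23
ee_pos: [632.1, 112.6, 214.5]
orientation: [-0.015, 1.57, -0.016]
ft_force: [0.1, 0.3, -0.1]
width: 52.8
```

```bash
python3 -c "
from h import *
plan([631.6,112.2,213],0)"
```

```text
at [632.06 112.58 214.48] phi -0.0005 tilt [ 0.0011 -0.0194] q [ 0.168  0.431  1.574 -0.021  1.139  0.177] t 30.2333 F [ 0.1  0.3 -0.1] Mz [-0.109  0.039  0.012] w 52.77
tool shift [ 1.5 -0.3 -0.5] turn -0.0005 n 1 per row [ 1.49 -0.35 -0.47] -0.0005
```

Nicely vertical in the jaw plane. I'll re-grip.

Request:
send_rows([
  [0, 0, 0, 0],
  [0, 0, 0, 0],
  [0, 0, 0, 0],
  [0, 0, 0, 0],
  [0, 0, 0, 0],
  [0, 0, 0, 0],
  [0, 0, 0, 0],
  [0, 0, 0, 0],
  [0, 0, 0, 0],
], fingers=0)

```text
t: 30.98
ee_pos: [632.7, 112.7, 215.4]
orientation: [-0.015, 1.568, -0.015]
ft_force: [0.0, -0.1, 0.2]
width: 0.8
```

```bash
python3 -c "
from h import *
for i in range(3): plan([631.6,112.2,213],0); ctrl.get_image('top')"
```

```text
at [632.67 112.71 215.35] phi -0.0005 tilt [ 0.0028 -0.0192] q [ 0.168  0.431  1.573 -0.021  1.139  0.177] t 30.9833 F [ 0.  -0.1  0.2] Mz [-0.045  0.084  0.008] w 0.84
tool shift [ 2.4 -0.5 -1.1] turn -0.0005 n 1 per row [ 2.36 -0.46 -1.07] -0.0005
at [632.71 112.74 215.38] phi -0.0005 tilt [ 0.0029 -0.0191] q [ 0.168  0.431  1.573 -0.021  1.139  0.177] t 31.0333 F [-0.2 -0.   0.3] Mz [-0.076  0.058  0.004] w 0.79
tool shift [ 2.4 -0.5 -1.1] turn -0.0005 n 1 per row [ 2.39 -0.49 -1.12] -0.0005
at [632.66 112.71 215.32] phi -0.0005 tilt [ 0.0027 -0.0192] q [ 0.168  0.431  1.573 -0.021  1.139  0.177] t 31.0833 F [-0.1 -1.   0.1] Mz [-0.039  0.099 -0.028] w 0.27
tool shift [ 2.3 -0.5 -1.1] turn -0.0005 n 1 per row [ 2.33 -0.46 -1.07] -0.0005
```

Run:
```python
from h import *
d=save('wrist','wrist11')
d=save('scene','scene11')
cv2.imwrite('pics/s11k.png',cv2.cvtColor(cv2.resize(d['img'][220:300,210:316],(795,600),interpolation=cv2.INTER_CUBIC),cv2.COLOR_RGB2BGR))
```

```text
(no output)
```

View pics/wrist11.png

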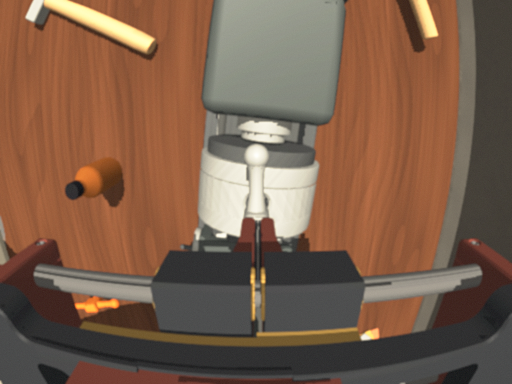

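View pics/s11k.png

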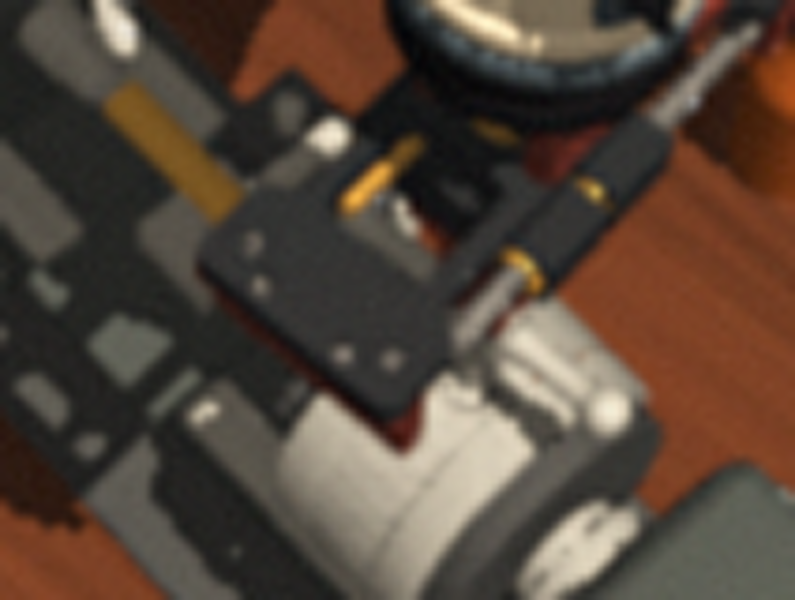

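Run:
```python
from h import *
d=load('wrist11')
cv2.imwrite('pics/w11c.png',cv2.cvtColor(cv2.resize(d['img'][135:285,180:330],(750,750),interpolation=cv2.INTER_CUBIC)[:650],cv2.COLOR_RGB2BGR)[50:])
print(d['depth'][195:260:5,245:272:3].round(0))
```

```text
[[229. 231. 179. 178. 178. 178. 179. 232. 230.]
 [233. 181. 179. 178. 177. 179. 180. 237. 234.]
 [235. 181. 179. 179. 178. 179. 181. 245. 234.]
 [186. 182. 179. 178. 178. 179. 180. 185. 234.]
 [178. 176. 175. 174. 176. 176. 176. 178. 236.]
 [169. 168. 168. 168. 174. 173. 169. 169. 169.]
 [161. 162. 162. 162. 165. 165. 161. 162. 162.]
 [155. 155. 155. 156. 159. 158. 154. 154. 155.]
 [149. 148. 149. 152. 152. 151. 147. 147. 147.]
 [141. 143. 142. 152. 146. 145. 143. 144. 143.]
 [137. 138. 137. 141. 140. 141. 137. 137. 137.]
 [133. 133. 132. 137. 136. 135. 132. 131. 133.]
 [ 83.  83.  82. 132. 136. 132. 128.  83.  82.]]
```

View pics/w11c.png

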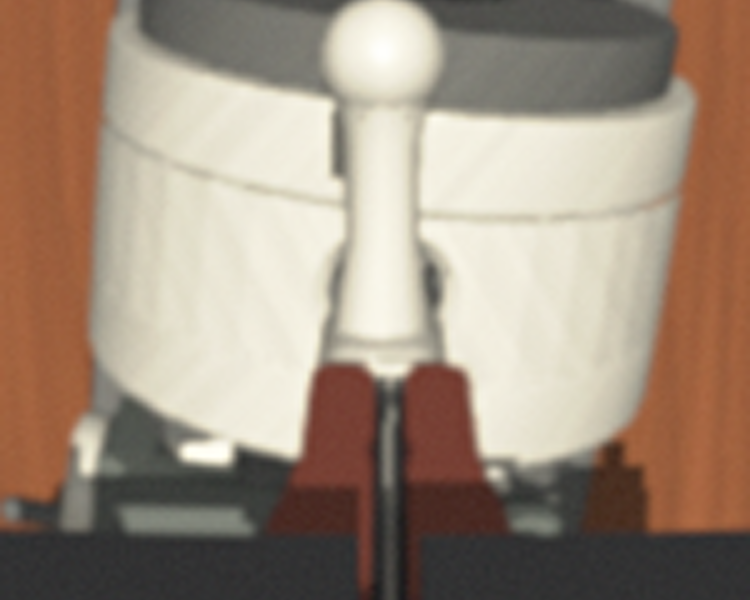

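Request:
send_rows([
  [0, 0, 0, 0],
  [0, 0, 0, 0],
  [0, 0, 0, 0],
  [0, 0, 0, 0],
  [0, 0, 0, 0],
  [0, 0, 0, 0],
], fingers=0.4)

```text
t: 31.73
ee_pos: [632.5, 112.7, 215.2]
orientation: [-0.015, 1.568, -0.015]
ft_force: [0.8, -0.6, -0.3]
width: 34.1
```

Run:
```python
from h import *
plan([631.6,112.2,213],0)
d=save('wrist','wrist12')
cv2.imwrite('pics/w12c.png',cv2.cvtColor(cv2.resize(d['img'][135:285,180:330],(750,750),interpolation=cv2.INTER_CUBIC)[:650],cv2.COLOR_RGB2BGR)[50:])
```

```text
at [632.51 112.69 215.21] phi -0.0005 tilt [ 0.0024 -0.0192] q [ 0.168  0.431  1.573 -0.021  1.139  0.177] t 31.7333 F [ 0.8 -0.6 -0.3] Mz [ 0.013  0.03  -0.044] w 34.1
tool shift [ 2.2 -0.5 -0.9] turn -0.0005 n 1 per row [ 2.22 -0.45 -0.91] -0.0005
```

View pics/w12c.png

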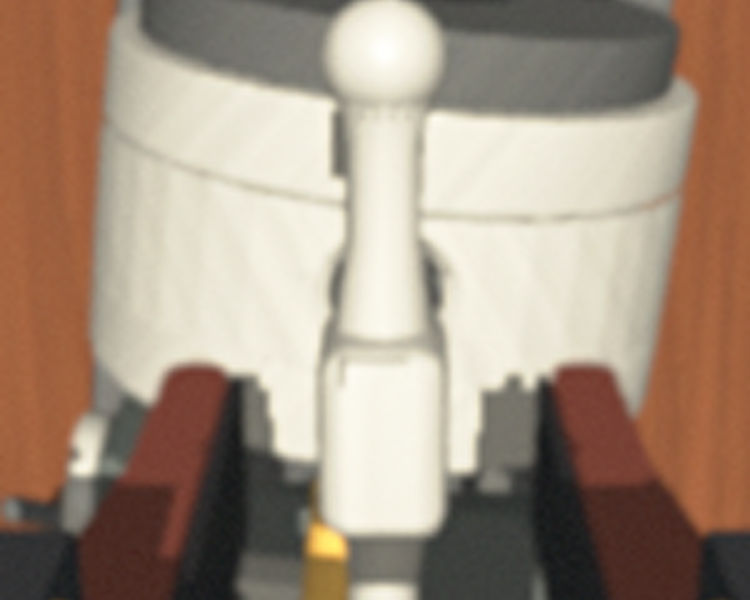

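Request:
send_rows([
  [1.5, -0.4, -0.5, 0],
  [1, 0, -0.2, 0],
  [0, 0, 0, 0],
  [0, 0, 0, 0],
  [0, 0, 0, 0],
  [0, 0, 0, 0],
], fingers=0.1)

```text
t: 32.28
ee_pos: [631.7, 112.2, 212.4]
orientation: [-0.015, 1.568, -0.016]
ft_force: [0.4, -1.4, 0.3]
width: 15.0
```

Run:
```python
from h import *
plan([631.6,112.2,213],0)
```

```text
at [631.7  112.19 212.44] phi -0.0005 tilt [ 0.0023 -0.0192] q [ 0.167  0.432  1.577 -0.021  1.133  0.177] t 32.2833 F [ 0.4 -1.4  0.3] Mz [-0.13   0.063  0.033] w 14.95
tool shift [-0.6 -0.  -0.1] turn -0.0005 n 1 per row [-0.56 -0.   -0.1 ] -0.0005
```

Request:
send_rows([
  [0, 0, 0, 0],
  [0, 0, 0, 0],
], fingers=0)

```text
t: 32.45
ee_pos: [631.7, 112.2, 212.4]
orientation: [-0.015, 1.568, -0.015]
ft_force: [0.8, -0.4, -0.2]
width: 14.8
```

Run:
```python
from h import *
plan([631.6,112.2,213],0)
```

```text
at [631.69 112.22 212.43] phi -0.0005 tilt [ 0.0023 -0.0192] q [ 0.167  0.432  1.578 -0.021  1.133  0.177] t 32.45 F [ 0.8 -0.4 -0.2] Mz [-0.     0.078  0.057] w 14.84
tool shift [-0.6 -0.  -0.1] turn -0.0005 n 1 per row [-0.57 -0.03 -0.09] -0.0005
```

Request:
send_rows([
  [-1, 0, 0, 0],
  [-1.5, 0, 0.2, 0],
  [-2, 0, 0.3, 0],
])

```text
t: 32.7
ee_pos: [630.3, 111.9, 212.8]
orientation: [-0.015, 1.574, -0.016]
ft_force: [3.9, -0.1, -18.3]
width: 15.2
```

Run:
```python
from h import *
plan([631.6,112.2,213],0)
```

```text
at [630.31 111.91 212.8 ] phi -0.0005 tilt [-0.0029 -0.0201] q [ 0.167  0.432  1.576 -0.021  1.139  0.177] t 32.7 F [  3.9  -0.1 -18.3] Mz [ 0.076 -0.893  0.034] w 15.24
tool shift [-0.2  0.3  1.3] turn -0.0005 n 1 per row [-0.21  0.28  1.29] -0.0005
```

Request:
send_rows([
  [-0.5, 0, 1.5, 0],
  [-1, 0, 1.2, 0],
])

```text
t: 32.87
ee_pos: [631.8, 111.9, 212.7]
orientation: [-0.016, 1.577, -0.016]
ft_force: [-0.3, 0.7, -11.6]
width: 15.2
```

Run:
```python
from h import *
plan([631.6,112.2,213],0)
```

```text
at [631.82 111.87 212.69] phi -0.0007 tilt [-0.0067 -0.0204] q [ 0.167  0.437  1.57  -0.021  1.145  0.176] t 32.8667 F [ -0.3   0.7 -11.6] Mz [ 0.089  0.099 -0.004] w 15.16
tool shift [-0.3  0.3 -0.2] turn -0.0007 n 1 per row [-0.32  0.32 -0.22] -0.0007
```

Request:
send_rows([
  [-2, 0, 1.2, 0.03],
  [-2, 0, 1.2, -0.05],
])

```text
t: 33.03
ee_pos: [631.3, 111.7, 212.9]
orientation: [-0.031, 1.586, -0.002]
ft_force: [2.0, 1.6, -17.7]
width: 15.2
```

Run:
```python
from h import *
plan([631.6,112.2,213],0)
```

```text
at [631.28 111.67 212.88] phi 0.0179 tilt [-0.0151 -0.0213] q [ 0.166  0.44   1.565 -0.02   1.156  0.156] t 33.0333 F [  2.    1.6 -17.7] Mz [ 0.123 -0.417 -0.012] w 15.23
tool shift [-0.1  0.5  0.3] turn 0.0179 n 1 per row [-0.14  0.52  0.33] 0.0179
```

Request:
send_rows([
  [-1, 0.5, 2.5, 0.02],
  [-1.5, 1, 1, 0.02],
  [-1.5, 1, 1, -0.02],
  [-1.5, -0.5, 2.5, -0.02],
  [-1.5, 0.5, 0, 0],
])

```text
t: 33.45
ee_pos: [632.4, 112.6, 213.2]
orientation: [-0.034, 1.604, -0.007]
ft_force: [0.9, -1.6, -21.6]
width: 15.1
```

Run:
```python
from h import *
plan([631.6,112.2,213],0)
```

```text
at [632.39 112.6  213.18] phi 0.0166 tilt [-0.0328 -0.0259] q [ 0.168  0.451  1.547 -0.022  1.181  0.16 ] t 33.45 F [  0.9  -1.6 -21.6] Mz [-0.244 -0.276  0.178] w 15.06
tool shift [ 0.2 -0.4 -0.8] turn 0.0166 n 1 per row [ 0.21 -0.38 -0.79] 0.0166
```

Request:
send_rows([
  [2, 0, -1, 0],
  [0.5, 0, -0.5, -0.04],
  [0, 0, 0, -0.04],
])

```text
t: 33.7
ee_pos: [633.2, 112.9, 213.6]
orientation: [-0.096, 1.598, 0.059]
ft_force: [-0.6, -0.4, -13.1]
width: 15.4
```

Run:
```python
from h import *
for i in range(3): plan([631.6,112.2,213],0);ctrl.get_image('top')
```

```text
at [633.21 112.87 213.61] phi 0.0975 tilt [-0.027  -0.0249] q [ 0.168  0.449  1.549 -0.022  1.175  0.079] t 33.7 F [ -0.6  -0.4 -13.1] Mz [-0.159  0.24   0.087] w 15.39
tool shift [ 0.7 -0.5 -1.7] turn 0.0975 n 1 per row [ 0.67 -0.5  -1.65] 0.0975
at [633.37 112.93 213.89] phi 0.1 tilt [-0.0266 -0.0248] q [ 0.168  0.448  1.549 -0.022  1.175  0.077] t 33.75 F [ -0.8  -0.8 -12.8] Mz [-0.175  0.243  0.127] w 15.12
tool shift [ 1.  -0.5 -1.8] turn 0.1 n 1 per row [ 0.95 -0.52 -1.8 ] 0.1
at [633.32 112.93 213.87] phi 0.0963 tilt [-0.0267 -0.0249] q [ 0.168  0.448  1.549 -0.022  1.175  0.08 ] t 33.8 F [ -1.4  -0.7 -11.3] Mz [-0.208  0.252  0.15 ] w 15.17
tool shift [ 0.9 -0.5 -1.8] turn 0.0963 n 1 per row [ 0.93 -0.54 -1.76] 0.0963
```

Request:
send_rows([
  [0, 0, 0, -0.04],
  [0, 0, 0, -0.04],
])

```text
t: 34.02
ee_pos: [634.4, 113.2, 216.1]
orientation: [-0.154, 1.592, 0.119]
ft_force: [-2.8, -0.7, -3.2]
width: 14.9
```

Run:
```python
from h import *
for i in range(3): plan([631.6,112.2,213],0);ctrl.get_image('top')
```

```text
at [634.39 113.23 216.1 ] phi 0.1734 tilt [-0.0236 -0.0242] q [ 0.168  0.446  1.547 -0.022  1.176  0.003] t 34.0167 F [-2.8 -0.7 -3.2] Mz [-0.283  0.592  0.03 ] w 14.89
tool shift [ 3.2 -0.5 -2.8] turn 0.1734 n 2 per row [ 1.6  -0.23 -1.42] 0.0867
at [634.56 113.26 216.46] phi 0.1759 tilt [-0.0231 -0.0241] q [ 1.690e-01  4.460e-01  1.546e+00 -2.200e-02  1.176e+00  1.000e-03] t 34.0667 F [-3.  -0.9 -4.1] Mz [-0.263  0.625  0.005] w 14.73
tool shift [ 3.6 -0.5 -3. ] turn 0.1759 n 2 per row [ 1.78 -0.23 -1.5 ] 0.088
at [634.56 113.25 216.46] phi 0.1724 tilt [-0.0231 -0.0241] q [ 0.169  0.446  1.546 -0.022  1.176  0.004] t 34.1167 F [-3.1 -1.3 -2.7] Mz [-0.259  0.616  0.025] w 14.89
tool shift [ 3.5 -0.5 -3. ] turn 0.1724 n 2 per row [ 1.77 -0.23 -1.5 ] 0.0862
```

Request:
send_rows([
  [-1, 0, -0.8, 0],
  [-1.5, 0, -0.6, 0],
  [-1.5, 0, -0.3, 0],
])

```text
t: 34.42
ee_pos: [634.2, 113.3, 223.0]
orientation: [-0.149, 1.588, 0.115]
ft_force: [-1.1, -0.0, -3.9]
width: 14.7
```

Run:
```python
from h import *
plan([631.6,112.2,213],0)
```

```text
at [634.22 113.32 223.  ] phi 0.167 tilt [-0.019  -0.0233] q [ 0.169  0.437  1.545 -0.021  1.183  0.01 ] t 34.4167 F [-1.1 -0.  -3.9] Mz [-0.093  0.023 -0.002] w 14.68
tool shift [10.1 -0.5 -2.5] turn 0.167 n 2 per row [ 5.04 -0.23 -1.27] 0.0835
```

Request:
send_rows([
  [-2, 0, -0.2, 0],
  [-3, 0, -0.2, 0],
  [-3, 0, 0, 0],
  [-4, 0, 0, 0],
  [-5, 0, 0, 0],
  [-7, 0, 0, 0],
  [-8, 0, 0, 0],
  [-8, 0, 0, 0],
])

```text
t: 35.08
ee_pos: [637.3, 115.1, 268.8]
orientation: [-0.146, 1.58, 0.114]
ft_force: [0.3, 0.5, -2.9]
width: 15.0
```

Run:
```python
from h import *
plan([631.6,112.2,270],0)
d=save('wrist','wrist13');d=save('scene','scene13')
cv2.imwrite('pics/s13k.png',cv2.cvtColor(cv2.resize(d['img'][220:300,210:316],(795,600),interpolation=cv2.INTER_CUBIC),cv2.COLOR_RGB2BGR))
```

```text
at [637.3  115.15 268.75] phi 0.1652 tilt [-0.0117 -0.0213] q [ 0.17   0.397  1.498 -0.02   1.262  0.011] t 35.0833 F [ 0.3  0.5 -2.9] Mz [-0.02  -0.036  0.028] w 15.0
tool shift [-1.1 -2.  -6.1] turn 0.1652 n 2 per row [-0.56 -1.   -3.06] 0.0826
```

View pics/wrist13.png

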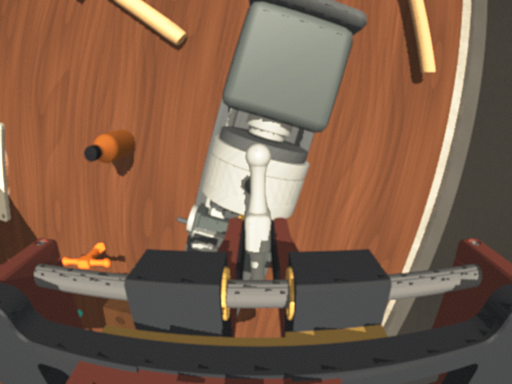

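View pics/s13k.png

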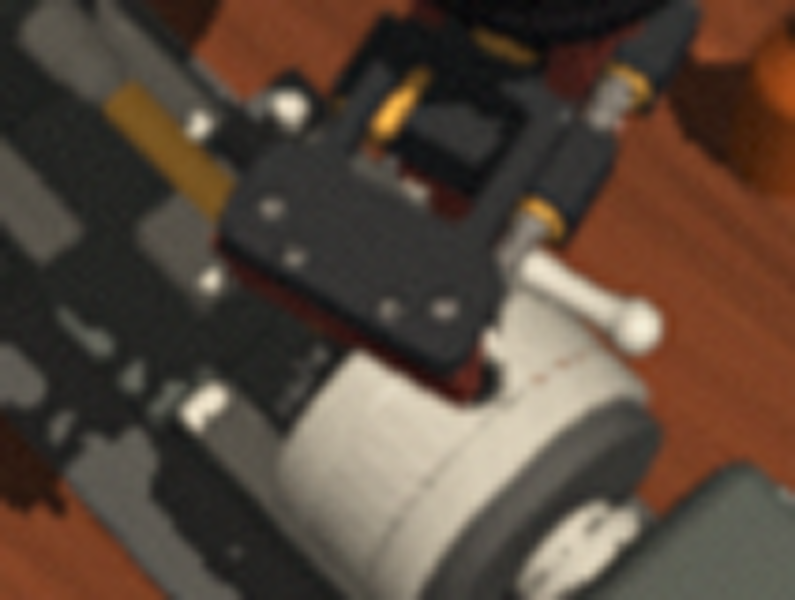

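Run:
```python
from h import *
plan([644,38,258])
```

```text
at [638.36 115.31 270.1 ] phi 0.1653 tilt [-0.0084 -0.0208] q [ 0.17   0.396  1.497 -0.02   1.261  0.011] t 35.1833 F [-0.2  0.2 -2.7] Mz [ 0.051  0.048 -0.028] w 15.05
tool shift [ 13.7 -76.9  -7. ] turn 0 n 3 per row [  4.55 -25.65  -2.34] 0.0
```

Request:
send_rows([
  [0, -5, -1, 0],
  [1, -10, -1, 0],
  [2, -12, -1, 0],
  [2, -12, -1, 0],
  [2, -12, -1, 0],
  [2, -10, -1, 0],
  [2, -8, 0, 0],
  [1, -5, 0, 0],
  [0, -2, 0, 0],
  [0, 0, 0, 0],
])

```text
t: 36.02
ee_pos: [644.1, 28.1, 256.3]
orientation: [-0.144, 1.581, 0.112]
ft_force: [0.0, 0.7, -2.3]
width: 15.1
```

Run:
```python
from h import *
plan([644,38,258])
d=save('wrist','wrist14'); u,v=map(int,fproj(d,[632.4,112.9,183]));print(u,v)
a=d['img'][v-22:v+22,u-26:u+26].astype(float)
cv2.imwrite('pics/w14c.png',cv2.cvtColor(cv2.resize(np.clip((a-20)*1.3,0,255).astype(np.uint8),None,fx=13,fy=13,interpolation=cv2.INTER_CUBIC),cv2.COLOR_RGB2BGR))
```

```text
at [644.13  28.14 256.3 ] phi 0.1626 tilt [-0.0121 -0.0216] q [ 0.036  0.402  1.519 -0.022  1.233 -0.119] t 36.0167 F [ 0.   0.7 -2.3] Mz [-0.043  0.03   0.021] w 15.12
tool shift [-1.9  9.7  1.4] turn 0 n 1 per row [-1.91  9.72  1.44] 0.0
261 92
```

View pics/w14c.png

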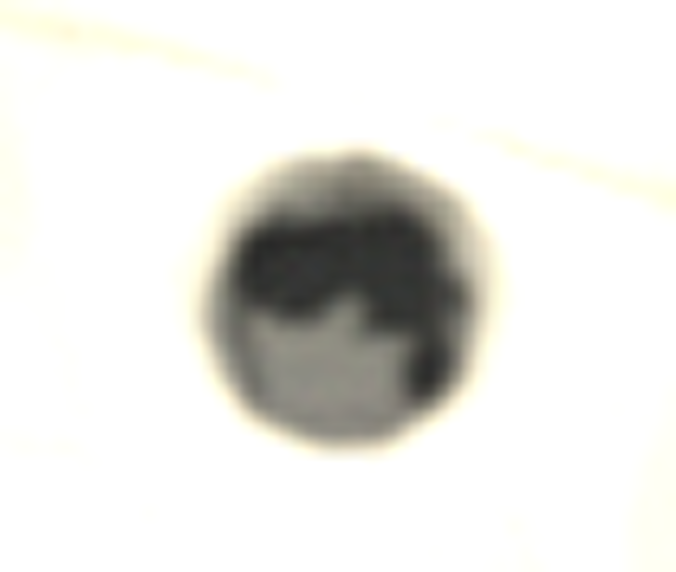

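View pics/wrist14.png

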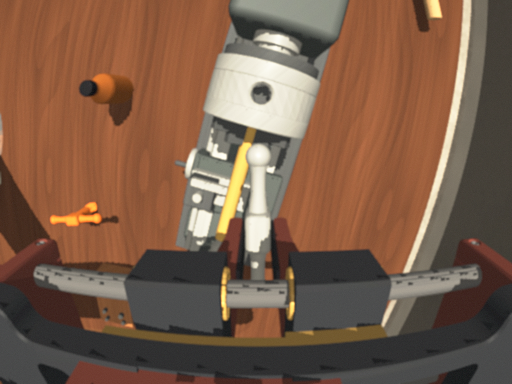

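Run:
```python
from h import *
plan([415,-245.5,250],step=22)
```

```text
at [644.1   28.43 256.29] phi 0.1628 tilt [-0.0121 -0.0216] q [ 0.037  0.402  1.519 -0.022  1.233 -0.119] t 36.0667 F [ 0.6  0.5 -2.5] Mz [-0.092  0.014  0.06 ] w 15.24
tool shift [  15.  -232.9 -270.3] turn 0 n 17 per row [  0.88 -13.7  -15.9 ] 0.0
```

Request:
send_rows([
  [-1, -5, -6, 0],
  [-1, -9, -11, 0],
  [-1, -13, -15, 0],
  [-1, -14, -17, 0],
  [-1, -15, -18, 0],
  [0, -15, -18, 0],
  [0, -15, -18, 0],
  [0, -15, -18, 0],
  [0, -15, -18, 0],
  [0, -15, -18, 0],
])

```text
t: 36.9
ee_pos: [501.3, -130.1, 268.2]
orientation: [-0.154, 1.577, 0.121]
ft_force: [-0.1, -0.5, -2.7]
width: 15.2
```

Run:
```python
from h import *
plan([415,-245.5,200],step=22)
```

```text
at [ 501.28 -130.08  268.21] phi 0.1744 tilt [-0.0092 -0.022 ] q [-0.262  0.186  1.791 -0.026  1.168 -0.426] t 36.9 F [-0.1 -0.5 -2.7] Mz [-0.061 -0.037  0.003] w 15.24
tool shift [  71.5  -97.3 -104.1] turn 0 n 8 per row [  8.94 -12.16 -13.01] 0.0
```

Request:
send_rows([
  [0, -15, -17, 0],
  [1, -14, -16, 0],
  [3, -12, -14, 0],
  [4, -10, -12, 0],
  [5, -8, -9, 0],
  [5, -5, -6, 0],
  [5, -3, -3, 0],
  [3, -1, -1, 0],
  [1, 0, 0, 0],
  [0, 0, 0, 0],
])

```text
t: 37.73
ee_pos: [423.5, -217.0, 246.0]
orientation: [-0.156, 1.573, 0.117]
ft_force: [0.6, -0.3, -2.1]
width: 15.1
```

Run:
```python
from h import *
plan([415,-245.5,130])
d=save('scene','scene15')
cv2.imwrite('pics/s15k.png',cv2.cvtColor(cv2.resize(d['img'][120:200,180:286],(795,600),interpolation=cv2.INTER_CUBIC),cv2.COLOR_RGB2BGR))
```

```text
at [ 423.53 -216.97  246.  ] phi 0.1735 tilt [-0.0048 -0.0257] q [-0.481  0.136  1.906 -0.028  1.092 -0.642] t 37.7333 F [ 0.6 -0.3 -2.1] Mz [-0.076  0.118  0.056] w 15.1
tool shift [116.7 -23.8 -12.3] turn 0 n 4 per row [29.18 -5.95 -3.06] 0.0
```

View pics/s15k.png

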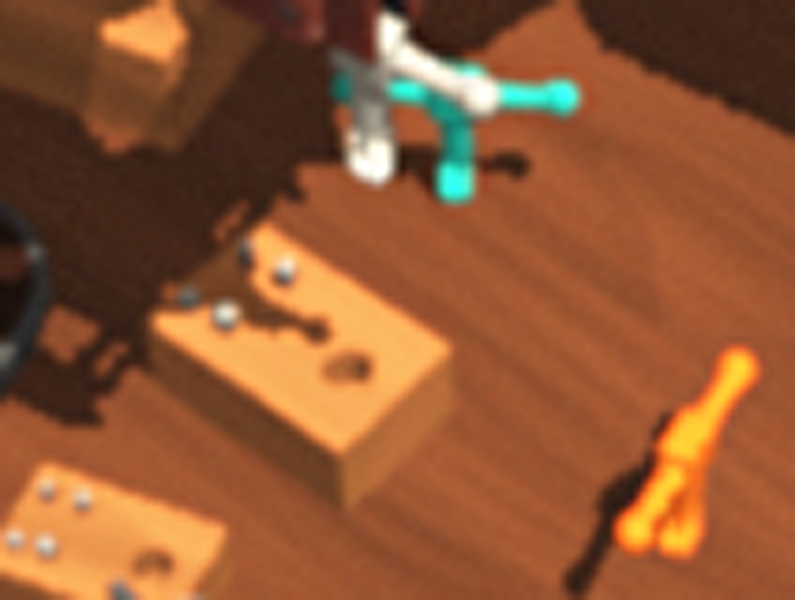

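Run:
```python
from h import *
d=load('scene15');p=np.array([423.53,-216.97,246])
for off in [(-.24,-1.3),(0,0),(2,0),(0,2)]: print(off,proj(d,p+[off[0],off[1],-50.4]))
print('nose end px ~', proj(d,p+[0,0,-50.4]))
```

```text
(-0.24, -1.3) (np.float64(228.94203638092938), np.float64(142.74154003308934))
(0, 0) (np.float64(229.22345395831698), np.float64(143.02422217423327))
(2, 0) (np.float64(228.73099920310298), np.float64(143.4245127539025))
(0, 2) (np.float64(229.7478220076925), np.float64(143.38574429174918))
nose end px ~ (np.float64(229.22345395831698), np.float64(143.02422217423327))
```

Request:
send_rows([
  [2, -4, -2, 0],
  [5, -6, -3, 0],
  [7, -6, -3, 0],
  [9, -4, -2, 0],
  [9, -3, -1, 0],
  [9, -1, -1, 0],
  [9, 0, 0, 0],
  [9, 0, 0, 0],
  [8, 0, 0, 0],
  [6, 0, 0, 0],
])

```text
t: 38.62
ee_pos: [416.4, -246.9, 166.5]
orientation: [-0.158, 1.572, 0.118]
ft_force: [-0.8, -0.3, -2.3]
width: 15.1
```

Run:
```python
from h import *
plan([414.8,-245.3,100])
```

```text
at [ 416.43 -246.88  166.52] phi 0.1759 tilt [-0.0039 -0.0258] q [-0.543  0.255  1.967 -0.031  0.909 -0.7  ] t 38.6167 F [-0.8 -0.3 -2.3] Mz [-0.016  0.026 -0.025] w 15.13
tool shift [66.5  3.5 -0.8] turn 0 n 2 per row [33.23  1.74 -0.39] 0.0
```

Request:
send_rows([
  [7, 1, 0, 0],
  [8, 1, 0, 0],
  [8, 0.5, 0, 0],
  [8, 0.5, 0, 0],
  [7, 0, 0, 0],
  [6, 0, 0, 0],
  [5, 0, 0, 0],
  [3, 0, 0, 0],
  [1, 0, 0, 0],
  [0, 0, 0, 0],
])

```text
t: 39.45
ee_pos: [415.5, -244.3, 106.2]
orientation: [-0.158, 1.574, 0.12]
ft_force: [0.3, -0.4, -3.8]
width: 15.2
```

Run:
```python
from h import *
plan([414.8,-245.3,90])
d=save('scene','scene16')
cv2.imwrite('pics/s16k.png',cv2.cvtColor(cv2.resize(d['img'][140:190,195:261],(792,600),interpolation=cv2.INTER_CUBIC),cv2.COLOR_RGB2BGR))
```

```text
at [ 415.54 -244.29  106.18] phi 0.177 tilt [-0.0054 -0.0248] q [-0.539  0.352  2.012 -0.034  0.77  -0.692] t 39.45 F [ 0.3 -0.4 -3.8] Mz [-0.045  0.007 -0.028] w 15.21
tool shift [16.2 -0.5 -0.8] turn 0 n 1 per row [16.2  -0.49 -0.75] 0.0
```

View pics/s16k.png

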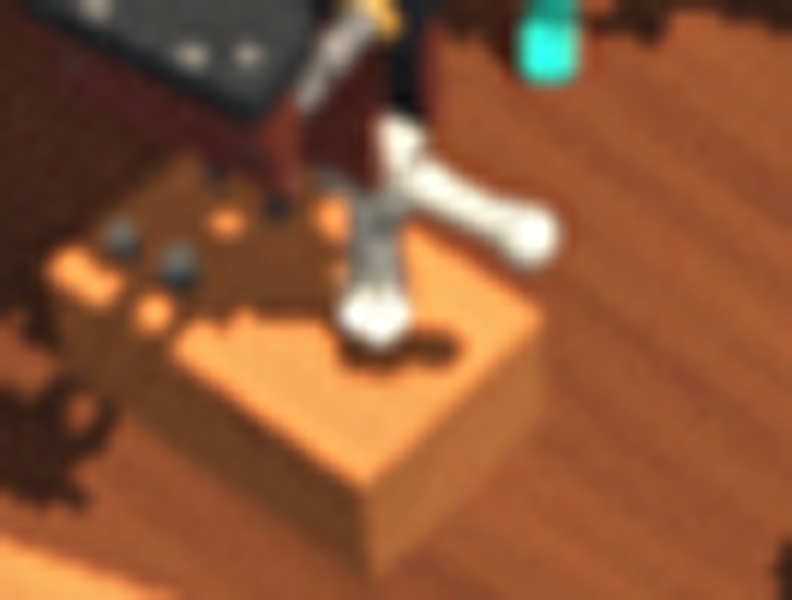

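Request:
send_rows([
  [2, -0.4, -0.4, 0],
  [3, 0, -0.3, 0],
  [3, 0, 0, 0],
  [3, 0, 0, 0],
  [3, 0, 0, 0],
])

```text
t: 39.92
ee_pos: [416.2, -246.2, 92.9]
orientation: [-0.16, 1.57, 0.118]
ft_force: [-0.0, -0.2, -3.4]
width: 15.1
```

Run:
```python
from h import *
plan([414.8,-245.3,70.4])
```

```text
at [ 416.2  -246.17   92.91] phi 0.1769 tilt [-0.0017 -0.0269] q [-0.542  0.376  2.018 -0.036  0.735 -0.693] t 39.9167 F [-0.  -0.2 -3.4] Mz [-0.051  0.054 -0.014] w 15.08
tool shift [22.5  1.7 -1.1] turn 0 n 1 per row [22.48  1.7  -1.08] 0.0
```

Request:
send_rows([
  [3, 0.7, -0.5, 0],
  [3, 0.5, -0.4, 0],
  [3, 0.3, -0.2, 0],
  [3, 0, 0, 0],
])

```text
t: 40.25
ee_pos: [414.6, -245.1, 79.4]
orientation: [-0.16, 1.571, 0.118]
ft_force: [0.2, 0.5, -2.6]
width: 15.0
```

Run:
```python
from h import *
plan([414.8,-245.3,70.4])
```

```text
at [ 414.59 -245.06   79.42] phi 0.1768 tilt [-0.002  -0.0268] q [-0.542  0.398  2.029 -0.037  0.703 -0.691] t 40.25 F [ 0.2  0.5 -2.6] Mz [-0.079  0.032  0.022] w 15.01
tool shift [ 9.  -0.   0.2] turn 0 n 1 per row [ 9.03 -0.03  0.22] 0.0
```

Sliding in with no contact. I'll lower it to the floor.

Request:
send_rows([
  [2, 0, 0, 0],
  [2, 0, 0, 0],
  [1.5, 0, 0, 0],
])

```text
t: 40.5
ee_pos: [414.3, -245.0, 72.8]
orientation: [-0.16, 1.571, 0.119]
ft_force: [-0.1, 0.5, -2.7]
width: 14.4
```

Request:
send_rows([
  [1, 0, 0, 0],
  [1, 0, 0, 0],
  [0.5, 0, 0, 0],
])

```text
t: 40.75
ee_pos: [414.6, -245.3, 70.1]
orientation: [-0.16, 1.571, 0.118]
ft_force: [-0.2, -0.5, 4.5]
width: 15.0
```

Run:
```python
from h import *
plan([414.8,-245.3,70.4])
```

```text
at [ 414.58 -245.3    70.11] phi 0.1769 tilt [-0.0024 -0.0266] q [-0.542  0.416  2.032 -0.038  0.682 -0.69 ] t 40.75 F [-0.2 -0.5  4.5] Mz [-0.094  0.218 -0.005] w 15.03
tool shift [-0.3 -0.   0.2] turn 0 n 1 per row [-0.29 -0.04  0.21] 0.0
```

Request:
send_rows([
  [0, 0, 0, 0],
  [0, 0, 0, 0],
  [0, 0, 0, 0],
  [0, 0, 0, 0],
  [0, 0, 0, 0],
  [0, 0, 0, 0],
], fingers=0.5)

```text
t: 41.25
ee_pos: [416.0, -246.2, 71.4]
orientation: [-0.161, 1.568, 0.117]
ft_force: [-0.1, 0.1, -0.2]
width: 43.6
```

Run:
```python
from h import *
plan([414.8,-245.3,70.4])
d=save('wrist','wrist17')
```

```text
at [ 416.04 -246.19   71.36] phi 0.1769 tilt [ 0.0007 -0.0284] q [-0.542  0.414  2.031 -0.038  0.682 -0.69 ] t 41.25 F [-0.1  0.1 -0.2] Mz [-0.066  0.016  0.013] w 43.63
tool shift [ 0.9  1.1 -1.1] turn 0 n 1 per row [ 0.94  1.12 -1.06] 0.0
```

View pics/wrist17.png

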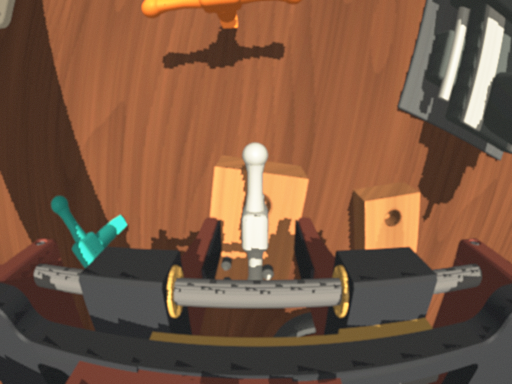

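The key stands free between the open fingers: hub at (255,232), ball at (255,155). I'll raise the tool straight up.

Request:
send_rows([
  [-2, 0, 0, 0],
  [-4, 0, 0, 0],
  [-6, 0, 0, 0],
  [-8, 0, 0, 0],
  [-9, 0, 0, 0],
  [-10, 0, 0, 0],
  [-12, 0, 0, 0],
  [-14, 0, 0, 0],
  [-14, 0, 0, 0],
  [-10, 0, 0, 0],
])

```text
t: 42.13
ee_pos: [415.1, -242.8, 168.2]
orientation: [-0.161, 1.569, 0.117]
ft_force: [0.0, -0.3, -0.1]
width: 44.1
```

Request:
send_rows([
  [-8, -10, 0, 0],
  [-8, -20, 0, 0],
  [-5, -30, 0, 0],
  [-2, -20, 0, 0],
  [0, -10, 0, 0],
  [0, 0, 0, 0],
])

```text
t: 42.63
ee_pos: [433.0, -334.1, 205.0]
orientation: [-0.168, 1.56, 0.114]
ft_force: [-0.7, -0.3, -0.8]
width: 43.7
```

Run:
```python
from h import *
plan([414.8,-245.3,70.4])
for n in('scene','top','wrist'): save(n,n+'18')
d=load('wrist18');K=d['mtx'];T=d['world_from_camera'];D=d['depth']
v,u=np.mgrid[0:384,0:512]
a=np.stack([u-K[0,2],v-K[1,2]],-1).astype(float);r=np.hypot(a[...,0],a[...,1])+1e-9;th=r/K[0,0]
c=np.concatenate([a/r[...,None]*(np.tan(np.minimum(th,1.4))*D)[...,None],D[...,None]],-1)
for n,w in(('wrist',c@T[:3,:3].T+T[:3,3]),('scene',pts(load('scene18'))),('top',pts(load('top18')))):
    P=w[np.isfinite(w[...,2])]
    m=(P[:,2]>75)&(P[:,2]<112)&(abs(P[:,0]-415)<40)&(abs(P[:,1]+246)<70)
    Q=P[m]
    if len(Q)>20:
        H=Q[(Q[:,2]>95)];print(n,len(Q),Q.min(0).round(1),Q.max(0).round(1),'hubtop',H.mean(0).round(1),np.median(H[:,2]).round(1))
d=load('scene18');cv2.imwrite('pics/s18k.png',cv2.cvtColor(cv2.resize(d['img'][130:200,190:283],(797,600),interpolation=cv2.INTER_CUBIC),cv2.COLOR_RGB2BGR))
```

```text
at [ 433.04 -334.09  204.95] phi 0.1795 tilt [ 0.0086 -0.0339] q [-0.666  0.286  1.816 -0.025  1.011 -0.832] t 42.6333 F [-0.7 -0.3 -0.8] Mz [-0.088  0.032 -0.01 ] w 43.75
tool shift [131.3  95.3  -2.4] turn 0 n 5 per row [26.26 19.05 -0.48] 0.0
wrist 1266 [ 399.1 -297.8   85.2] [ 429.3 -193.8  100.8] hubtop [ 413.9 -245.3   97.5] 97.7
scene 148 [ 398.7 -296.9   77.8] [ 426.9 -193.8  100.8] hubtop [ 414.5 -248.6   97.5] 97.1
top 111 [ 401.6 -295.1   80.9] [ 429.1 -194.6  101.8] hubtop [ 416.4 -245.    97.7] 97.3
```

View pics/s18k.png

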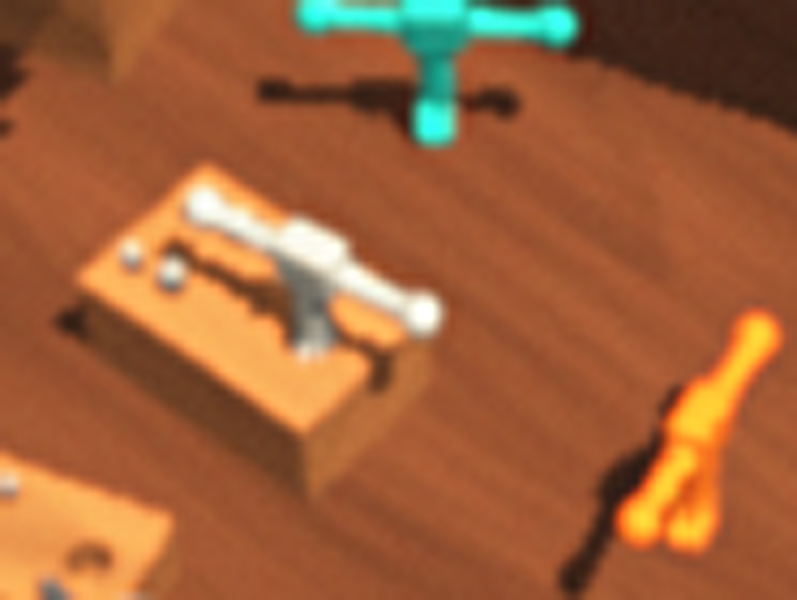

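View pics/wrist18.png

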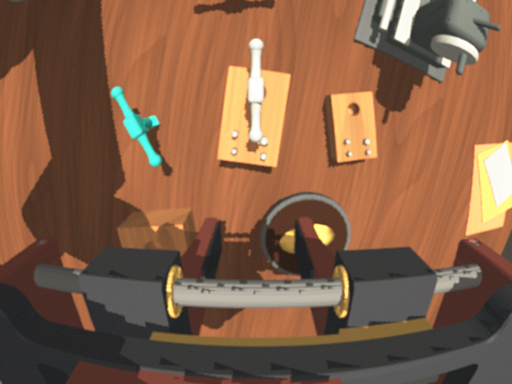

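Request:
send_rows([
  [0, 0, 0, 0],
  [0, 0, 0, 0],
  [0, 0, 0, 0],
])

```text
t: 43.03
ee_pos: [430.7, -328.1, 202.7]
orientation: [-0.166, 1.565, 0.12]
ft_force: [-0.4, 0.3, -0.7]
width: 44.0
```

Run:
```python
from h import *
print(ctrl.get_obs()['t'], ctrl.close_job())
```

```text
the job is handed in; nothing more can be done
43.0333 None
```

I tightened the chuck and put the steel key back in the middle-sized block. The job went in at 43.0 s of the 72 s allowed. No verdict was reported, and the chuck's tightness is inferred from torque, because a jaw gap of 0.1 mm can't be seen in the pictures.

- **Setting the key:** The socket looked nearly in line with the key in the wrist picture, so it dropped straight home without a search. The tool height matched fully home to within 1 mm, and the upward force on the tool was about 3 N (roughly 6 N on the floor allowing for the key's weight).
- **Tightening:** I turned the key clockwise about 1.4 rad at roughly 0.1 N m. Torque then rose to 0.87 N m with the key stopped. I tightened a second time to 0.8 N m. No backward torque near the 0.10 N m needed to turn the pinion back showed in any reading after that.
- **Drawing out:** This did not go cleanly.
    - The key jammed under about 25 N of pull, and the tool tilted by up to about 2 degrees.
    - I let go and re-gripped twice. A further attempt to close ended at under 1 mm opening with the key still standing in the chuck; the pictures looked as if the fingers had passed through the hub.
    - It came free once I turned it back about 0.2 rad.
- **Final checks:**
    - **Key:** it stands upright in its hole with the top of its hub at 97.7 mm (98 mm is fully home), and its hub within about 2 mm of the measured hole centre.
    - **Chuck:** a picture of the empty socket agreed only roughly with the stop angle, about 0.06 rad off with 0.1 rad uncertainty. The allowance is about 0.15 rad.
    - **Other objects:** the robot was clear of everything at the end. No move went near the hammer, oil bottle or pitch bowl, but I didn't re-measure their positions.

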